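# Pack and weigh a marble order on the hand scale

## Task

Pack the order in the carrier: first lay a deep marble box flat in each of its two pockets, then stack every flat box squarely on top of them, up to two on a side. Then weigh it: take the hand scale from its stand, catch the carrier's grab bar with the hook and lift by the scale alone until the carrier hangs a good two centimetres clear of the shelf, steady for two or three seconds, then set it down again, unhook it and hang the scale back across the stand's prongs. Leave the boxes stacked in the carrier and do not disturb the jug, ashtray, shot glass or doorstop.

Things in the scene. Friction and masses are not known exactly. Their poses are not given: they have to be found in the camera images.
- carrier: two-pocket wooden tote, 114 (its x) x 226 (its y) mm, 0.3 kg, loose; origin at the centre of its underside. Base 8 mm thick with two box pockets, each 98 (x) x 64 (y) mm inside, with rims 8 mm high (tops 16 mm above the shelf). Between the pockets two 10 x 30 mm uprights, inner faces at x = +-45 mm, carry the grab bar
- carrier_bar (a point): middle of the carrier's round steel grab bar, 12 mm thick, running along the carrier's x, centre 160 mm above the carrier's underside; 90 mm of it is free between the uprights, and the space below it is open down to the base
- carrier_end_a (a point): middle of the lower edge of the carrier's +y end, 113 mm from its centre, on its underside
- carrier_end_b (a point): middle of the lower edge of the carrier's -y end, 113 mm from its centre, on its underside
- pocket_a (a point): centre of the floor of the pocket on the carrier's +y side (75 mm from the bar), axes as the carrier's
- pocket_b (a point): centre of the floor of the pocket on the carrier's -y side (75 mm from the bar), axes as the carrier's
- deep1_mid (a point): deep wooden presentation box with a glass window in its top showing marbles, 90 long (its x) x 56 wide (its y) x 42 mm high; the point is its centre, half-way up, z up; 0.13 kg
- deep2_mid (a point): deep wooden presentation box with a glass window in its top showing marbles, 90 long (its x) x 56 wide (its y) x 42 mm high; the point is its centre, half-way up, z up; 0.13 kg
- flat1_mid (a point): flat wooden presentation box with a glass window in its top showing marbles, 90 long (its x) x 56 wide (its y) x 26 mm high; the point is its centre, half-way up, z up; 0.07 kg; may be absent
- flat2_mid (a point): flat wooden presentation box with a glass window in its top showing marbles, 90 long (its x) x 56 wide (its y) x 26 mm high; the point is its centre, half-way up, z up; 0.07 kg; may be absent
- flat3_mid (a point): flat wooden presentation box with a glass window in its top showing marbles, 90 long (its x) x 56 wide (its y) x 26 mm high; the point is its centre, half-way up, z up; 0.07 kg; may be absent
- scale_handle (a point): centre of the cross-bar handle of the dial hand scale (0.17 kg, loose). Handle 110 mm long (its y), 20 mm thick (its x), 18 mm high, z up when it hangs. A thin neck runs to 24 mm below this centre, then a round dial housing of 48 mm diameter, 24 mm thick in x, down to 72 mm, then the sprung hook
- hook_saddle (a point): bottom of the inside of the scale's hook, 132 mm below the handle's centre when unloaded. The hook is a J of 8 mm steel rod in the scale's y-z plane, 30 mm wide inside, its back at y = -19 mm, its mouth open to the scale's +y; lowest point 140 mm below the handle's centre. A hung 12 mm bar rests with its centre 126 mm below the handle's centre, plus the stretch
- hook_tip (a point): end of the hook's point, at y = +21 mm in the scale, 114 mm below the handle's centre when unloaded. The 12 mm bar enters sideways over the point, under the dial housing, while its centre is 84 to 106 mm below the handle's centre
- scale_hook (a joint): stretch of the scale's spring: 0 unloaded, grows downward to 0.04 m; 380 N/m with 1.1 N preload, so a full carrier stretches it some 11 to 21 mm before it leaves the shelf
- stand: steel fork stand for the scale, fixed; base plate 120 x 130 mm, x from -50 to +70 mm of the origin, which lies on the shelf straight below the seat. Two prongs point to its -x, 70 mm apart inside, 13 mm wide, tops 155 mm up, with 8 mm lips at their front ends (x = -30 to -36 mm); post at x = +36 mm and beyond
- stand_seat (a point): the middle of the seat, between the prongs, level with their tops (155 mm up), axes as the stand's. The scale hangs with its handle across both prongs (handle y along the stand's y, either way round), handle centre 9 mm above this point, housing and hook hanging down between the prongs
- jug_mid (a point): marbled clay jug, 150 mm tall, 116 mm wide, with a handle on its +y side; bystander; the point is half-way up
- ashtray: brown bakelite ashtray with a few marbles, 124 mm across, 34 mm high; bystander; origin under its centre
- shot_glass_mid (a point): chrome shot glass, 48 mm across, 60 mm tall; bystander; the point is half-way up
- wedge: rubber doorstop wedge, 118 x 40 mm, 38 mm high at its thick end; bystander; origin under its centre

How it is judged (in metres and radians):
On the way, in this order (a step that is already met when the one before it is completed fails the run):
1. a deep box lies in each pocket of the carrier ((((x of deep1_mid in the frame of pocket_a between -0.008 and 0.008 m and y of deep1_mid in the frame of pocket_a between -0.008 and 0.008 m and z of deep1_mid in the frame of pocket_a between 0.016 and 0.026 m and angle between the z axis of deep1_mid and the z axis of pocket_a, either way round below 0.1 rad and angle between the x axis of deep1_mid and the x axis of pocket_a, either way round below 0.15 rad) and (x of deep2_mid in the frame of pocket_b between -0.008 and 0.008 m and y of deep2_mid in the frame of pocket_b between -0.008 and 0.008 m and z of deep2_mid in the frame of pocket_b between 0.016 and 0.026 m and angle between the z axis of deep2_mid and the z axis of pocket_b, either way round below 0.1 rad and angle between the x axis of deep2_mid and the x axis of pocket_b, either way round below 0.15 rad)) or ((x of deep1_mid in the frame of pocket_b between -0.008 and 0.008 m and y of deep1_mid in the frame of pocket_b between -0.008 and 0.008 m and z of deep1_mid in the frame of pocket_b between 0.016 and 0.026 m and angle between the z axis of deep1_mid and the z axis of pocket_b, either way round below 0.1 rad and angle between the x axis of deep1_mid and the x axis of pocket_b, either way round below 0.15 rad) and (x of deep2_mid in the frame of pocket_a between -0.008 and 0.008 m and y of deep2_mid in the frame of pocket_a between -0.008 and 0.008 m and z of deep2_mid in the frame of pocket_a between 0.016 and 0.026 m and angle between the z axis of deep2_mid and the z axis of pocket_a, either way round below 0.1 rad and angle between the x axis of deep2_mid and the x axis of pocket_a, either way round below 0.15 rad)))), for 0.3 s.
2. every flat box present is stacked squarely on the deep boxes ((((x of deep1_mid in the frame of pocket_a between -0.008 and 0.008 m and y of deep1_mid in the frame of pocket_a between -0.008 and 0.008 m and z of deep1_mid in the frame of pocket_a between 0.016 and 0.026 m and angle between the z axis of deep1_mid and the z axis of pocket_a, either way round below 0.1 rad and angle between the x axis of deep1_mid and the x axis of pocket_a, either way round below 0.15 rad) and (x of deep2_mid in the frame of pocket_b between -0.008 and 0.008 m and y of deep2_mid in the frame of pocket_b between -0.008 and 0.008 m and z of deep2_mid in the frame of pocket_b between 0.016 and 0.026 m and angle between the z axis of deep2_mid and the z axis of pocket_b, either way round below 0.1 rad and angle between the x axis of deep2_mid and the x axis of pocket_b, either way round below 0.15 rad)) or ((x of deep1_mid in the frame of pocket_b between -0.008 and 0.008 m and y of deep1_mid in the frame of pocket_b between -0.008 and 0.008 m and z of deep1_mid in the frame of pocket_b between 0.016 and 0.026 m and angle between the z axis of deep1_mid and the z axis of pocket_b, either way round below 0.1 rad and angle between the x axis of deep1_mid and the x axis of pocket_b, either way round below 0.15 rad) and (x of deep2_mid in the frame of pocket_a between -0.008 and 0.008 m and y of deep2_mid in the frame of pocket_a between -0.008 and 0.008 m and z of deep2_mid in the frame of pocket_a between 0.016 and 0.026 m and angle between the z axis of deep2_mid and the z axis of pocket_a, either way round below 0.1 rad and angle between the x axis of deep2_mid and the x axis of pocket_a, either way round below 0.15 rad))) and ((x of flat1_mid in the frame of pocket_a between -0.012 and 0.012 m and y of flat1_mid in the frame of pocket_a between -0.012 and 0.012 m and z of flat1_mid in the frame of pocket_a between 0.05 and 0.09 m and angle between the z axis of flat1_mid and the z axis of pocket_a, either way round below 0.1 rad and angle between the x axis of flat1_mid and the x axis of pocket_a, either way round below 0.17 rad) or (x of flat1_mid in the frame of pocket_b between -0.012 and 0.012 m and y of flat1_mid in the frame of pocket_b between -0.012 and 0.012 m and z of flat1_mid in the frame of pocket_b between 0.05 and 0.09 m and angle between the z axis of flat1_mid and the z axis of pocket_b, either way round below 0.1 rad and angle between the x axis of flat1_mid and the x axis of pocket_b, either way round below 0.17 rad)) and ((x of flat2_mid in the frame of pocket_a between -0.012 and 0.012 m and y of flat2_mid in the frame of pocket_a between -0.012 and 0.012 m and z of flat2_mid in the frame of pocket_a between 0.05 and 0.09 m and angle between the z axis of flat2_mid and the z axis of pocket_a, either way round below 0.1 rad and angle between the x axis of flat2_mid and the x axis of pocket_a, either way round below 0.17 rad) or (x of flat2_mid in the frame of pocket_b between -0.012 and 0.012 m and y of flat2_mid in the frame of pocket_b between -0.012 and 0.012 m and z of flat2_mid in the frame of pocket_b between 0.05 and 0.09 m and angle between the z axis of flat2_mid and the z axis of pocket_b, either way round below 0.1 rad and angle between the x axis of flat2_mid and the x axis of pocket_b, either way round below 0.17 rad)) and ((x of flat3_mid in the frame of pocket_a between -0.012 and 0.012 m and y of flat3_mid in the frame of pocket_a between -0.012 and 0.012 m and z of flat3_mid in the frame of pocket_a between 0.05 and 0.09 m and angle between the z axis of flat3_mid and the z axis of pocket_a, either way round below 0.1 rad and angle between the x axis of flat3_mid and the x axis of pocket_a, either way round below 0.17 rad) or (x of flat3_mid in the frame of pocket_b between -0.012 and 0.012 m and y of flat3_mid in the frame of pocket_b between -0.012 and 0.012 m and z of flat3_mid in the frame of pocket_b between 0.05 and 0.09 m and angle between the z axis of flat3_mid and the z axis of pocket_b, either way round below 0.1 rad and angle between the x axis of flat3_mid and the x axis of pocket_b, either way round below 0.17 rad))), for 0.3 s.
3. the packed carrier hangs from the scale alone, both ends clear of the shelf by 10 mm or more, nearly still for 1.5 s (all of step 2 and height (world z) of each of carrier_end_a, carrier_end_b above 0.01 m and contact force between scale and carrier above 3 N and contact force between the fingers and carrier below 0.1 N and linear speed of carrier below 0.06 m/s), for 1.5 s.
4. the carrier stands on the shelf again, off the hook, still packed (all of step 2 and height (world z) of carrier below 0.004 m and angle between carrier's own z axis and vertical below 0.05 rad and contact force between scale and carrier below 0.05 N), for 0.3 s.
At the end, for the whole second after the job is handed in: A deep box lies in each pocket (within 8 mm, 0.15 rad); every flat box lies on top, within 12 mm and 0.17 rad of square over a pocket; the carrier stands on the shelf, off the hook; the scale hangs with its handle across both prongs of the stand; all at rest (all of step 4 and x of scale_handle in the frame of stand_seat between -0.024 and 0.024 m and y of scale_handle in the frame of stand_seat between -0.014 and 0.014 m and z of scale_handle in the frame of stand_seat between 0.004 and 0.014 m and angle between scale_handle's own z axis and vertical below 0.1 rad and linear speed of each of carrier, scale below 0.02 m/s); the robot touches nothing.
It fails at once if the jug is disturbed (moved 30 mm) (distance of jug_mid from where it was at the start of the episode above 0.03 m).
It fails at once if the ashtray is disturbed (moved 30 mm) (distance of ashtray from where it was at the start of the episode above 0.03 m).
It fails at once if the shot glass is disturbed (moved 30 mm) (distance of shot_glass_mid from where it was at the start of the episode above 0.03 m).
It fails at once if the doorstop wedge is disturbed (moved 30 mm) (distance of wedge from where it was at the start of the episode above 0.03 m).
Of flat1, flat2, flat3 only 1 to 3 are there at a start; the rules pass over those that are not, and their reading is None.
At some moment in a run one of deep1, deep2, carrier may be knocked a few centimetres aside while the robot is not near it.
It also fails if it takes over 210 s, if anything falls off the work surface, if the arm or the gripper's body presses on something with over 40 N, if the wrist force passes 120 N, or if a joint passes its speed limit or range.

## Robot

A 6-joint arm with a two-finger parallel gripper is mounted at the origin on the work surface. World frame = base frame: x ahead of the robot, y to its left, z up, the work surface at z = 0. Lengths are in mm, angles in degrees, forces in N, time in s.
With the tool pointing down it reaches from about 350 to 850 mm from the base axis. Payload 8.1 kg.
Tool frame: the origin (TCP) lies midway between the tips of the shut fingers; the grasp point (between the pads) lies 19 mm behind it; x points along the fingers, y is the direction in which the jaws open and shut, and the axes are right-handed (so a half turn about x gives the same grasp; the last joint's range is limited). The gripper opens to 85 mm and grips with 20 to 120 N. Pads are 22 mm wide; open, the fingers measure 114 mm over their backs; the gripper's body (76 mm by 85 mm) begins 54 mm behind the grasp point. The pads swing forward as they close: fully open they stand 13 mm farther back than shut.
Start: joints at [-78.404, 7.471, 85.268, -0, 87.261, -4.893], TCP at [170.326, -575.321, 191.592] pointing down, gripper open.
Joint ranges: [-169.43, 169.43], [-51.17, 129.36], [1.28, 143.12], [-76.62, 256.62], [0, 156.53], [-152.29, 152.29]. Speed limits (degrees/s): [136.94, 136.94, 159.86, 180, 180, 180].

## Interface

Orientations are given as [roll, pitch, yaw] about the fixed x, y, z axes, in that order (R = Rz(yaw) Ry(pitch) Rx(roll)).
In Python, from bench import r gives the robot as it stands.
- The arm moves only by the tool move_arm, never from a script. Its argument "deltas" is a list of rows, each a list of 2 entries, a list of its own where there are three numbers: the shift along the tool's x, y, z in mm, then the turn about the tool's x in degrees. A call has 1 to 12 rows; each row is the pose to reach, as a shift and turn from the pose measured when the call began, along the tool's axes at that moment; what a row does not reach only later rows make up. A row lasts 1/8 s, in which the tool goes at most 62.5 mm and 10.7 degrees, less where a joint would pass 70% of its speed; a pose out of reach is approached as far as the arm can. A call with a gripper value outside its range is refused whole. "jaw" is the opening, from -1 (shut) to 1 (fully open), set as the call begins (left out, the last holds). The fingers move at their own pace and stop on an object; "squeeze" is the grip in N (left out, the last holds). Time passes only in rows, so rows that repeat a pose let the fingers close. It gives the time, the measured TCP pose, the force and the opening at its end, in the units of the state.
- r.sense(): the state, without advancing time (a new reading comes with each control period).
- r.snapshot(name): name is "scene" or "top"; returns (picture, depth): 384x512x3 uint8, red, green, blue; 384x512 float32, mm along the optical axis (not along the pixel's ray), 0 where there is no reading.
- r.get_calibration(name): a dict with "fovy" (degrees; the focal length in pixels is half the picture's height over the tangent of half this angle, whatever the lens; pixels are square), "cx", "cy" (the principal point, pixels), "position" and "attitude" of the camera in the world. Camera axes: x right, y down, z forward; pixel columns grow to the right and rows downward; lengths in mm; the calibration is good to about 2 mm. A picture is of the moment at which its call begins. get_calibration takes no time and is no camera call.
- r.hand_in(): hands the job in, once; it reports no verdict.
The state is a dict: "time": time; "joint_pos": joint angles; "qd": joint speeds; "joint_efforts": joint torques, N m; "tool_pos": TCP position; "tcp_rot": TCP orientation; "ft_force": force on the tool from outside, world axes, zero at the start; "wrist_torque": the same for the moment, N m; "finger_gap": finger opening in mm.
Only numpy, scipy, OpenCV 4.12 (cv2) and the standard library are available. Lean on these libraries where they do the work, as an engineer would, in place of code of your own. Each camera call takes 0.05 s, during which the arm holds its last target. There are 200 camera calls.

## Working session

There is one attempt and no reset: what is moved stays moved. The work goes in short steps, Python scripts to look and compute and a tool call to move; the robot and the scene stay as the last step left them, time stands still between calls to the robot, and variables do not carry over. Pictures are saved under pics/ and viewed, about 12 in all and at most 16, crops included, and the job is handed in when it is done.

Besides the shell and the picture viewer there is one more tool, called after "Call:" as name([rows], argument=value, ...), one row to a line, values as JSON. move_arm: Moves the arm, as the interface text tells. Its arguments: {"type":"object","properties":{"deltas":{"type":"array","items":{"type":"array"}},"jaw":{"type":"number"},"squeeze":{"type":"number"}},"required":["deltas"]}

```bash
ls; mkdir -p pics
python3 - <<'E'
from bench import r
import cv2,numpy as np
s=r.sense();print(s)
for n in("scene","top"):
    p,d=r.snapshot(n);print(n,r.get_calibration(n))
    cv2.imwrite(f"pics/{n}0.png",p[:,:,::-1]);np.savez(f"{n}0.npz",p=p,d=d)
E
```

```text
pics
{'time': 0.0, 'joint_pos': array([-7.84017656e+01,  7.51462128e+00,  8.53299548e+01, -6.65879758e-04,
        8.72634264e+01, -4.89375281e+00]), 'qd': array([-0.02556655, -0.06478814,  0.01091752,  0.02040942, -0.07096682,
        0.02837955]), 'joint_efforts': array([-2.82697212e-03, -5.69395173e+01, -5.00560462e+01, -6.62418315e-04,
        1.45097214e-02,  2.37027422e-05]), 'tool_pos': array([ 170.20948991, -574.68319158,  190.54312727]), 'tcp_rot': array([-94.54094015,  89.89199551, 101.95107947]), 'ft_force': array([0.19734975, 0.54614388, 0.25604502]), 'wrist_torque': array([-0.03190118, -0.01825366, -0.00800035]), 'finger_gap': 85.28169107151811}
scene {'fovy': 45.30537673417762, 'cx': 250.84571860516772, 'cy': 195.85401771525548, 'position': array([1368.27799436, -459.14850873,  986.72287955]), 'attitude': array([-132.79860115,    0.43554917,   61.61726528])}
top {'fovy': 42.59415305413407, 'cx': 256.38936381776597, 'cy': 177.92049559898382, 'position': array([ 430.59150847,  -17.36257583, 1617.71313452]), 'attitude': array([-175.70398821,    0.48600447,  -88.29556507])}
```

View pics/scene0.png

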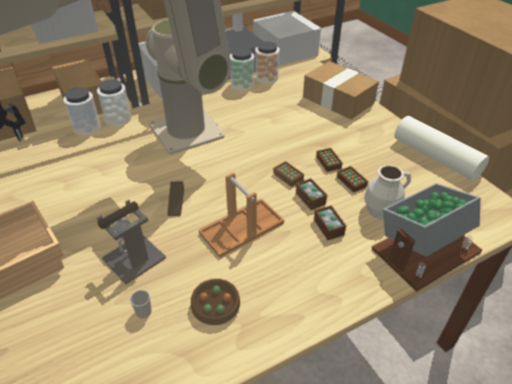

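View pics/top0.png

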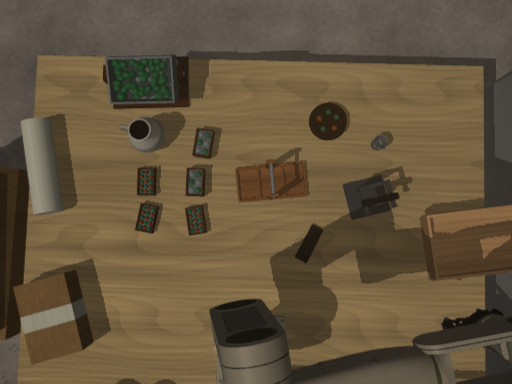

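The scene view shows the carrier at (243,225), the stand with the scale at (130,235), two deep boxes at (312,193) and (330,222), and three flats at (289,174), (329,159) and (351,179). The top view shows the carrier at (272,181) with its bar running vertically in the image, and the boxes at (204,143), (196,181), (147,181), (147,217) and (196,219). Next I measure with depth.

```bash
cat > h.py <<'E'
import numpy as np,cv2
from scipy.spatial.transform import Rotation as R
from bench import r
def cam(n):
    c=r.get_calibration(n);f=192/np.tan(np.radians(c["fovy"]/2))
    return f,c["cx"],c["cy"],np.array(c["position"]),R.from_euler('xyz',c["attitude"],degrees=True).as_matrix()
def cloud(n,d):
    f,cx,cy,p,M=cam(n);v,u=np.mgrid[:384,:512]
    return np.stack([(u-cx)/f*d,(v-cy)/f*d,d],-1)@M.T+p
def onplane(n,uv,z):
    f,cx,cy,p,M=cam(n);uv=np.atleast_2d(uv).astype(float)
    q=np.c_[(uv[:,0]-cx)/f,(uv[:,1]-cy)/f,np.ones(len(uv))]@M.T
    return p+q*((z-p[2])/q[:,2])[:,None]
def proj(n,P):
    f,cx,cy,p,M=cam(n);q=(np.atleast_2d(P)-p)@M
    return np.c_[f*q[:,0]/q[:,2]+cx,f*q[:,1]/q[:,2]+cy]
def snap(n,name=None):
    p,d=r.snapshot(n)
    if name: cv2.imwrite(f"pics/{name}.png",p[:,:,::-1])
    return p,d
def rect(P):
    (c,s,a)=cv2.minAreaRect(P[:,:2].astype(np.float32))
    if s[0]<s[1]: s=s[::-1];a+=90
    a=(a+90)%180-90
    return np.round([*c,*s,a],1)
E
python3 - <<'E'
from h import *
z=np.load("top0.npz");W=cloud("top",z["d"]);H=W[...,2]
t=(W[...,0]>350)&(W[...,0]<400)&(abs(W[...,1]-100)<60);print("table",np.median(H[t]),H[t].std())
m=((H>12)&(H<400)&(W[...,0]>250)&(W[...,0]<850)&(abs(W[...,1])<480)).astype(np.uint8)
n,l,s,c=cv2.connectedComponentsWithStats(m)
for i in range(1,n):
    if s[i,4]<60: continue
    P=W[l==i];print(c[i].round(),s[i,4],rect(P),"z",np.percentile(P[:,2],[10,50,90,99]).round(1))
z=np.load("scene0.npz");W=cloud("scene",z["d"]);H=W[...,2]
t=(W[...,0]>350)&(W[...,0]<400)&(abs(W[...,1]-100)<60);print("table",np.median(H[t]),H[t].std())
p=z["p"];print([p[y,x] for x,y in ((196,181),(147,181))])
cv2.imwrite("pics/c1.png",cv2.resize(np.load("top0.npz")["p"][100:270,110:430,::-1],None,fx=2.5,fy=2.5,interpolation=cv2.INTER_CUBIC))
E
```

```text
table 0.7126187873718663 4.381342555046171
[144.  90.] 2265 [804.5 356.5 246.3  91.5 -89.7] z [ 18.5 123.1 146.7 160.5]
[327. 121.] 1049 [ 744.1 -226.4  120.8  120.2   43.9] z [14.2 23.2 36.8 41.1]
[145. 133.] 1105 [677.9 353.4 110.9 109.   35.9] z [ 69.3 111.  152.9 157. ]
[203. 142.] 524 [660.5 175.   90.8  60.   -8. ] z [30.7 37.6 44.6 48.2]
[380. 141.] 147 [ 675.4 -390.8   46.8   46.   -15.6] z [14.2 40.5 60.8 65.7]
[268. 179.] 730 [541.2 -47.8 226.1 115.  -83. ] z [ 13.1  18.5 168.8 175.1]
[146. 181.] 498 [531.  359.   88.5  58.4   1.5] z [16.3 22.8 29.6 34.1]
[195. 181.] 519 [5.332e+02 1.977e+02 9.080e+01 5.690e+01 5.000e-01] z [31.1 37.6 44.4 48.7]
[375. 195.] 748 [ 500.8 -366.1  115.7  115.5  -74.3] z [ 13.6 155.9 173.9 178.2]
[300. 193.] 64 [ 503.  -140.7   59.9   23.5  -63.4] z [12.3 15.3 20.3 23.1]
[146. 217.] 503 [411.8 353.4  90.   59.9 -10. ] z [15.6 23.3 29.2 33.1]
[195. 220.] 491 [408.7 192.6  91.2  57.4  12.3] z [16.4 22.9 28.7 32.9]
[308. 245.] 437 [ 345.7 -175.7  120.2   40.9  -27.1] z [14.8 25.6 35.6 41.3]
table 4.451996850650062 5.9475159494887375
[array([159, 139, 104], dtype=uint8), array([153, 134, 100], dtype=uint8)]
```

View pics/c1.png

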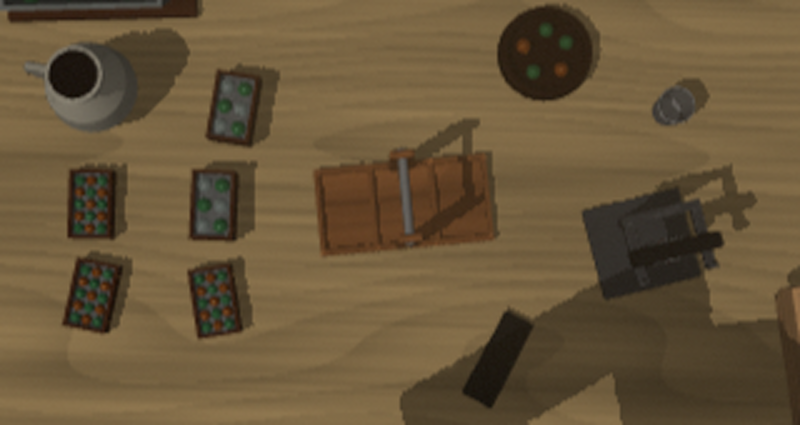

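The crop shows the deep boxes (larger marbles) at (235,107) and (215,204), and the flats at (92,203), (95,295) and (215,300). The carrier is at (405,203) and the handle runs from (630,248) to (720,240).

```bash
cat >> h.py <<'E'
def plan(wps):
    "wps: (x,y,z,phi) world TCP, phi=line angle of tool y; prints tool deltas from now"
    s=r.sense();M=R.from_euler('xyz',s["tcp_rot"],degrees=True).as_matrix();p=s["tool_pos"]
    phi0=np.degrees(np.arctan2(M[1,1],M[0,1]));ax=M[2,0]
    print("now",p.round(1),"phi",round(phi0,1),"j",s["joint_pos"].round(1),"gap",round(s["finger_gap"],1),"t",s["time"],"F",s["ft_force"].round(1))
    for x,y,z,ph in wps:
        d=(ph-phi0+90)%180-90
        print((x,y,z,ph),"->",(M.T@(np.array([x,y,z])-p)).round(1),"turn",round(d*np.sign(ax),1), "dist",np.linalg.norm(np.array([x,y,z])-p).round())
E
python3 - <<'E'
from h import *
plan([(533,198,200,90.5),(533,198,80,90.5),(533,198,10,90.5)])
p=np.load("scene0.npz")["p"][190:330,90:290,::-1];cv2.imwrite("pics/c2.png",cv2.resize(p,None,fx=4,fy=4,interpolation=cv2.INTER_CUBIC))
E
```

```text
now [ 170.2 -574.8  190.6] phi -73.5 j [-78.4   7.5  85.3   0.   87.3  -4.9] gap 85.4 t 0.1 F [0.  0.1 0.2]
(533, 198, 200, 90.5) -> [  -8.2 -638.  -567.2] turn 16.0 dist 854.0
(533, 198, 80, 90.5) -> [ 111.8 -637.8 -567.2] turn 16.0 dist 861.0
(533, 198, 10, 90.5) -> [ 181.8 -637.7 -567.2] turn 16.0 dist 873.0
```

View pics/c2.png

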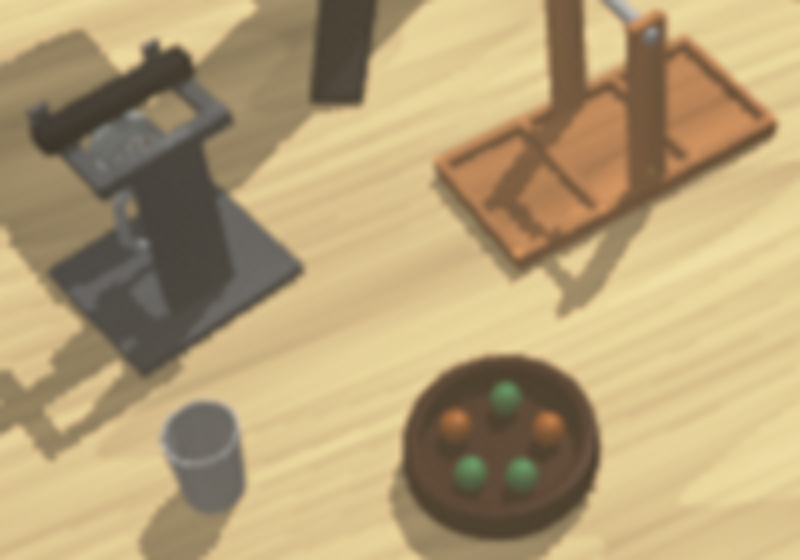

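Call:
move_arm([
  [[-20,-53,-47],1],
  [[-40,-106,-94],3],
  [[-40,-160,-142],4],
  [[-40,-213,-189],6],
  [[-40,-266,-236],8],
  [[-40,-319,-283],10],
  [[-40,-372,-330],12],
  [[-40,-425,-377],14],
  [[-40,-478,-424],16],
  [[-20,-531,-472],16],
  [[0,-585,-520],16],
  [[0,-638,-567],16],
], jaw=1)

```text
time: 1.6
tool_pos: [485.8, 99.8, 203.5]
tcp_rot: [-57.7, 89.9, 122.8]
ft_force: [0.7, -1.2, 0.6]
finger_gap: 85.4
```

Run:
```python
from h import *
plan([(533,198,80,90.5),(533,198,10,90.5)])
```

```text
now [485.8  99.8 203.5] phi -89.5 j [ 5.600e+00 -9.100e+00  1.004e+02  1.000e-01  8.870e+01  9.510e+01] gap 85.4 t 1.6 F [ 0.7 -1.2  0.6]
(533, 198, 80, 90.5) -> [123.6 -97.6 -48.1] turn 0.0 dist 165.0
(533, 198, 10, 90.5) -> [193.6 -97.5 -48.2] turn 0.0 dist 222.0
```

Call:
move_arm([
  [[20,-49,-24],0],
  [[60,-97,-48],0],
  [[110,-97,-48],0],
  [[140,-97,-48],0],
  [[170,-97,-48],0],
  [[193,-97,-48],0],
  [[193,-97,-48],0],
])

```text
time: 2.48
tool_pos: [530.2, 196.8, 7.9]
tcp_rot: [0.0, 89.6, -179.5]
ft_force: [0.5, 0.2, 0.6]
finger_gap: 85.7
```

Call:
move_arm([
  [[0,0,0],0],
  [[0,0,0],0],
  [[0,0,0],0],
  [[0,0,0],0],
  [[0,0,0],0],
  [[-30,0,0],0],
  [[-75,0,0],0],
  [[-75,0,0],0],
], jaw=-1, squeeze=35)

```text
time: 3.48
tool_pos: [534.1, 197.8, 87.8]
tcp_rot: [-131.2, 89.8, 49.3]
ft_force: [0.5, 0.7, -0.6]
finger_gap: -0.0
```

Run:
```python
from h import *
plan([(533,198,80,90.5)])
p,d=snap("scene","s1");W=cloud("scene",d)
m=((abs(W[...,0]-541)<130)&(abs(W[...,1]-70)<210)&(W[...,2]<400))
cv2.imwrite("pics/s1.png",cv2.resize(p[100:300,180:400,::-1],None,fx=3,fy=3))
p,d=snap("top");W=cloud("top",d);H=W[...,2]
m=((H>12)&(H<185)&(abs(W[...,0]-541)<140)&(W[...,1]<100)&(W[...,1]>-190)).astype(np.uint8)
n,l,s,c=cv2.connectedComponentsWithStats(m)
for i in range(1,n):
    if s[i,4]>60:print(s[i,4],rect(W[l==i]))
```

```text
now [534.1 197.8  87.8] phi -89.5 j [1.510e+01 6.800e+00 9.700e+01 1.000e-01 7.600e+01 1.046e+02] gap -0.0 t 3.475 F [ 0.5  0.7 -0.6]
(533, 198, 80, 90.5) -> [ 7.8 -0.2  1.1] turn 0.0 dist 8.0
728 [541.2 -48.2 225.9 115.  -83.1]
97 [ 571.1 -149.7  106.9   44.    33.1]
```

View pics/s1.png

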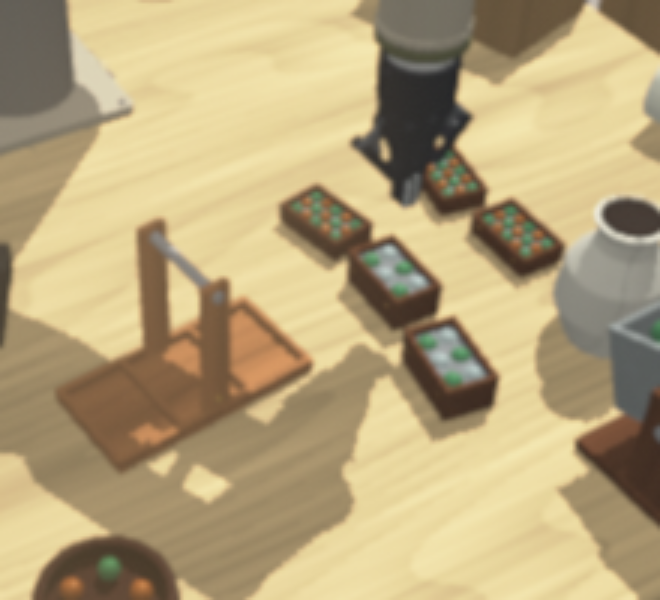

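The fingers shut on nothing. The box is still standing, at crop (395,280), so I measure where it is and where the tip is.

```bash
cat >> h.py <<'E'
def blobs(W,zlo,zhi,xr,yr,amin=60):
    H=W[...,2];m=((H>zlo)&(H<zhi)&(W[...,0]>xr[0])&(W[...,0]<xr[1])&(W[...,1]>yr[0])&(W[...,1]<yr[1])).astype(np.uint8)
    n,l,s,c=cv2.connectedComponentsWithStats(m)
    for i in range(1,n):
        if s[i,4]>amin: P=W[l==i];print(c[i].round(),s[i,4],rect(P),"med",np.median(P,0).round(1),"z90",np.percentile(P[:,2],90).round(1))
E
python3 - <<'E'
from h import *
p,d=snap("scene");blobs(cloud("scene",d),24,55,(450,720),(120,280))
print(proj("scene",[[534,198,88],[533,198,42]]))
p,d=snap("top","t2");blobs(cloud("top",d),12,185,(350,720),(-200,450))
E
```

```text
[311. 191.] 535 [530.3 193.7  97.4  62.1  -2. ] med [535.3 192.6  40.4] z90 46.6
[329. 220.] 613 [657.3 173.2  96.3  60.5  -7.5] med [662.  170.6  40.8] z90 46.2
[[313.77035652 178.3101411 ]
 [312.30501816 189.53067764]]
[145. 134.] 1068 [666.8 357.2 122.   90.9 -72. ] med [668.4 342.7 111.8] z90 152.8
[204. 142.] 494 [660.6 176.4  90.5  57.6  -7.8] med [661.3 174.3  37.9] z90 44.5
[270. 180.] 770 [541.2 -47.9 225.9 114.9 -82.7] med [544.4 -47.6  18.3] z90 168.4
[140. 220.] 175 [412.5 369.8  90.2  32.7   0.6] med [396.6 370.6  23.2] z90 28.7
[192. 221.] 275 [406.6 204.8  89.3  33.5  13. ] med [404.5 205.3  23. ] z90 28.5
[311. 235.] 137 [ 378.7 -177.    54.9   42.3    0.8] med [ 367.7 -182.    18.9] z90 24.6
```

Run:
```python
from h import *
p,d=snap("scene");W=cloud("scene",d)
for v in range(152,182,3): print(v,[tuple(W[v,u].round().astype(int)) for u in (311,314,317)],p[v,314])
print(r.sense()["tool_pos"],r.sense()["finger_gap"],r.sense()["time"])
```

```text
152 [(np.int64(533), np.int64(179), np.int64(193)), (np.int64(544), np.int64(180), np.int64(200)), (np.int64(543), np.int64(192), np.int64(195))] [48 47 44]
155 [(np.int64(528), np.int64(184), np.int64(177)), (np.int64(543), np.int64(182), np.int64(188)), (np.int64(536), np.int64(199), np.int64(177))] [48 47 45]
158 [(np.int64(535), np.int64(179), np.int64(173)), (np.int64(538), np.int64(187), np.int64(172)), (np.int64(540), np.int64(196), np.int64(170))] [49 47 45]
161 [(np.int64(534), np.int64(181), np.int64(160)), (np.int64(538), np.int64(188), np.int64(161)), (np.int64(540), np.int64(198), np.int64(158))] [84 84 82]
164 [(np.int64(537), np.int64(180), np.int64(152)), (np.int64(539), np.int64(189), np.int64(149)), (np.int64(541), np.int64(198), np.int64(148))] [101 102 100]
167 [(np.int64(537), np.int64(181), np.int64(140)), (np.int64(540), np.int64(189), np.int64(139)), (np.int64(412), np.int64(302), np.int64(4))] [102 103 101]
170 [(np.int64(416), np.int64(276), np.int64(3)), (np.int64(419), np.int64(285), np.int64(2)), (np.int64(427), np.int64(292), np.int64(6))] [199 177 138]
173 [(np.int64(432), np.int64(264), np.int64(7)), (np.int64(435), np.int64(275), np.int64(5)), (np.int64(438), np.int64(285), np.int64(3))] [233 215 158]
176 [(np.int64(441), np.int64(259), np.int64(3)), (np.int64(449), np.int64(265), np.int64(6)), (np.int64(453), np.int64(274), np.int64(6))] [239 222 167]
179 [(np.int64(493), np.int64(219), np.int64(46)), (np.int64(458), np.int64(259), np.int64(3)), (np.int64(463), np.int64(267), np.int64(3))] [232 214 156]
[529.47948767 196.52724539  81.27120434] 0.3161737229276423 3.725
```

Run:
```python
from h import *
z=np.load("top0.npz");W=cloud("top",z["d"])
print(proj("top",[[170,-575,191]]))
m=(abs(W[...,0]-170)<90)&(abs(W[...,1]+575)<90)&(W[...,2]>30);print(m.sum(),np.percentile(W[m][:,2],[1,5,25,50]))
p,d=snap("scene");W=cloud("scene",d)
m=(abs(W[...,0]-534)<60)&(abs(W[...,1]-195)<70)&(W[...,2]>60)&(W[...,2]<420)
for z0 in range(60,420,20):
    q=W[m&(W[...,2]>=z0)&(W[...,2]<z0+20)]
    if len(q)>3: print(z0,len(q),q.min(0).round(),q.max(0).round())
cv2.imwrite("pics/s2.png",cv2.resize(p[60:210,250:390,::-1],None,fx=5,fy=5,interpolation=cv2.INTER_CUBIC))
print(r.sense()["tool_pos"],r.sense()["joint_pos"])
```

```text
[[454.39558734 312.85875691]]
1747 [ 56.78620309 252.87544092 375.23227588 550.39354719]
120 24 [522. 179. 128.] [540. 210. 140.]
140 55 [521. 178. 140.] [542. 208. 160.]
160 84 [517. 159. 161.] [544. 228. 180.]
180 129 [513. 144. 180.] [548. 246. 199.]
200 194 [518. 132. 200.] [549. 254. 220.]
220 164 [520. 133. 220.] [550. 250. 240.]
240 81 [519. 153. 240.] [567. 219. 260.]
260 169 [513. 155. 260.] [570. 222. 280.]
280 219 [505. 155. 280.] [569. 225. 300.]
300 108 [506. 151. 300.] [573. 223. 320.]
320 220 [502. 151. 320.] [574. 228. 340.]
340 217 [506. 151. 340.] [573. 228. 360.]
360 218 [514. 153. 360.] [573. 234. 380.]
380 244 [506. 153. 380.] [574. 245. 400.]
400 234 [514. 152. 400.] [575. 221. 420.]
[529.52357652 196.50017345  81.27829197] [1.50971114e+01 7.12222515e+00 9.74208803e+01 8.76953399e-02
 7.59578517e+01 1.04565283e+02]
```

View pics/s2.png

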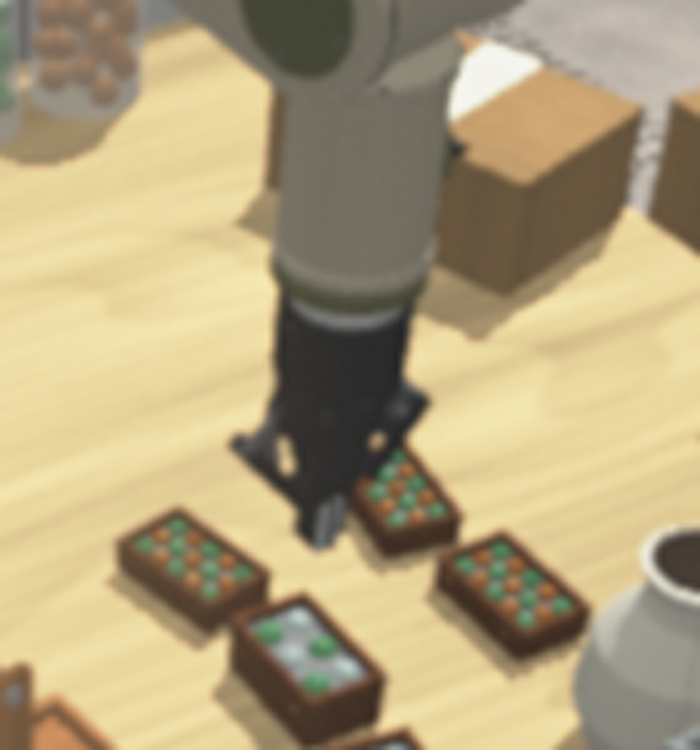

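The shut fingertips show at z ≈ 130 in the cameras while the reported TCP is z = 81. That is a bias of about 48 mm along the tool, while x and y agree. I check it by lowering over bare table.

Run:
```python
from h import *
plan([(480,110,81,90.5),(480,110,-34,90.5)])
```

```text
now [529.5 196.5  81.3] phi -89.5 j [1.510e+01 7.100e+00 9.740e+01 1.000e-01 7.600e+01 1.046e+02] gap 0.0 t 3.775 F [0.2 0.1 0.6]
(480, 110, 81, 90.5) -> [ 0.8 86.1 50.3] turn 0.0 dist 100.0
(480, 110, -34, 90.5) -> [115.8  86.   49.3] turn 0.0 dist 152.0
```

Call:
move_arm([
  [[0,43,25],0],
  [[0,86,50],0],
  [[30,86,50],0],
  [[60,86,50],0],
  [[80,86,50],0],
  [[95,86,50],0],
  [[105,86,50],0],
  [[110,86,50],0],
  [[110,86,50],0],
  [[110,86,50],0],
])

```text
time: 5.03
tool_pos: [480.0, 110.1, -27.5]
tcp_rot: [4.5, 89.6, -175.0]
ft_force: [-0.0, -0.3, -0.5]
finger_gap: -0.1
```

Run:
```python
from h import *
print(r.sense()["tool_pos"],r.sense()["ft_force"])
p,d=snap("scene");W=cloud("scene",d)
m=(abs(W[...,0]-480)<25)&(abs(W[...,1]-110)<25)&(W[...,2]>7)
P=W[m];print(np.sort(P[:,2])[:12].round(1),P[P[:,2]<60].mean(0),rect(P[P[:,2]<50]))
cv2.imwrite("pics/s3.png",cv2.resize(p[140:240,240:340,::-1],None,fx=5,fy=5,interpolation=cv2.INTER_CUBIC))
```

```text
[480.00055338 110.09054622 -27.51481557] [-0.02346679 -0.3377629  -0.49235764]
[7.  7.1 7.1 7.1 7.2 7.2 7.4 7.5 7.6 7.7 7.7 7.9] [484.46060162 105.0736122   34.5735727 ] [479.9 105.2  49.9  32.1  61.2]
```

View pics/s3.png

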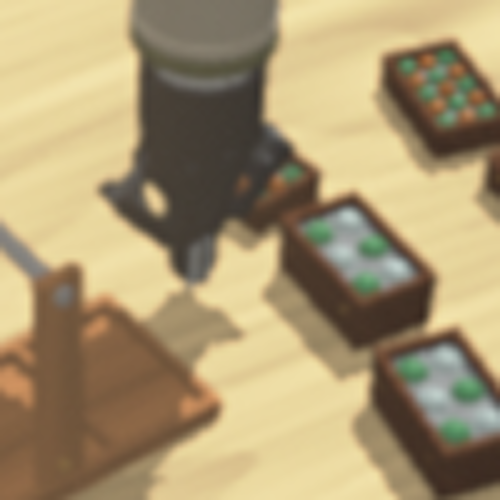

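The picture shows the shut tip at crop (195,282), just above the table, so the bias is real.

Run:
```python
from h import *
for z in (0,10,20,30): print(z,proj("scene",[[480,110,z]]))
```

```text
0 [[278.27838685 198.64853237]]
10 [[278.38388761 196.30965609]]
20 [[278.49039203 193.94852944]]
30 [[278.5979145  191.56483338]]
```

Call:
move_arm([
  [[3,0,0],0],
  [[6,0,0],0],
  [[9,0,0],0],
  [[9,0,0],0],
])

```text
time: 5.58
tool_pos: [479.5, 110.0, -37.0]
tcp_rot: [4.5, 89.5, -175.0]
ft_force: [-0.6, 0.3, -0.3]
finger_gap: -0.0
```

Call:
move_arm([
  [[2,0,0],0],
  [[2,0,0],0],
  [[2,0,0],0],
])

```text
time: 5.95
tool_pos: [479.5, 110.0, -38.9]
tcp_rot: [4.5, 89.5, -174.9]
ft_force: [-0.0, 0.0, 0.4]
finger_gap: 0.2
```

Call:
move_arm([
  [[2,0,0],0],
  [[2,0,0],0],
  [[2,0,0],0],
])

```text
time: 6.32
tool_pos: [479.8, 110.1, -39.7]
tcp_rot: [4.8, 89.5, -174.6]
ft_force: [-6.2, -1.5, 14.5]
finger_gap: -0.2
```

Call:
move_arm([
  [[2,0,0],0],
  [[2,0,0],0],
  [[2,0,0],0],
])

```text
time: 6.7
tool_pos: [479.8, 110.1, -39.7]
tcp_rot: [6.2, 89.5, -173.3]
ft_force: [-12.7, -2.1, 25.2]
finger_gap: 0.0
```

Contact comes at reported z = −39.5, so true tip z ≈ reported + 39.5. I go back up, open and retry.

Call:
move_arm([
  [[-25,0,0],0],
  [[-60,0,0],0],
  [[-85,0,0],0],
  [[-85,0,0],0],
], jaw=1)

```text
time: 7.2
tool_pos: [482.9, 110.5, 47.7]
tcp_rot: [5.5, 89.8, -174.0]
ft_force: [0.3, -0.4, 0.2]
finger_gap: 72.3
```

Run:
```python
from h import *
p,d=snap("top","t3");blobs(cloud("top",d),12,60,(350,720),(-20,450))
plan([(533,198,40,90.5),(533,198,-31,90.5)])
```

```text
[203. 142.] 517 [660.5 176.1  90.6  56.7  -7.5] med [659.6 176.2  37.4] z90 44.2
[248. 172.] 150 [551.8  22.4  89.3  75.5 -82.6] med [577.7  28.2  15.9] z90 20.7
[146. 181.] 500 [531.1 359.   88.8  58.1   1.7] med [530.  358.8  23.1] z90 28.5
[195. 169.] 83 [569.9 196.8  55.5  16.4 -88.7] med [571.  201.8  38.9] z90 44.7
[254. 196.] 83 [503.7  16.6  69.4  54.6 -82.4] med [484.7  -1.1  16.7] z90 21.6
[146. 217.] 502 [411.9 352.4  89.5  59.1  -8.9] med [412.4 351.7  22.9] z90 28.3
[198. 222.] 302 [402.2 185.7  73.6  45.2  10.5] med [399.1 184.2  22.5] z90 28.5
now [481.5 110.3  45.9] phi -89.5 j [  6.9  -1.6 110.4   0.   71.6  96.4] gap 79.1 t 7.25 F [-0.2 -0.3 -0.1]
(533, 198, 40, 90.5) -> [  5.5 -87.2 -52.4] turn 0.0 dist 102.0
(533, 198, -31, 90.5) -> [ 76.5 -87.3 -52.8] turn 0.0 dist 128.0
```

Call:
move_arm([
  [[0,-44,-26],0],
  [[0,-87,-52],0],
  [[0,-87,-52],0],
  [[30,-87,-52],0],
  [[55,-87,-52],0],
  [[70,-87,-52],0],
  [[76,-87,-52],0],
  [[76,-87,-52],0],
])

```text
time: 8.25
tool_pos: [532.1, 197.5, -30.5]
tcp_rot: [6.8, 89.6, -172.7]
ft_force: [-0.4, -0.0, -0.3]
finger_gap: 85.4
```

Call:
move_arm([
  [[0,0,0],0],
  [[0,0,0],0],
  [[0,0,0],0],
  [[0,0,0],0],
  [[0,0,0],0],
], jaw=-1)

```text
time: 8.88
tool_pos: [533.2, 197.7, -29.3]
tcp_rot: [4.3, 89.7, -175.2]
ft_force: [-0.6, -0.4, 6.0]
finger_gap: 55.5
```

Run:
```python
from h import *
plan([(533,198,40,90.5),(532,26.6,40,97),(532,26.6,-15,97)])
```

```text
now [533.2 197.7 -29.3] phi -89.5 j [1.510e+01 1.550e+01 1.006e+02 1.000e-01 6.420e+01 1.046e+02] gap 55.5 t 8.875 F [-0.6 -0.4  6. ]
(533, 198, 40, 90.5) -> [-69.3  -0.2   0.5] turn 0.0 dist 69.0
(532, 26.6, 40, 97) -> [-69.2 171.1   3.1] turn -6.5 dist 185.0
(532, 26.6, -15, 97) -> [-14.2 171.1   2.8] turn -6.5 dist 172.0
```

Call:
move_arm([
  [[-30,0,0],0],
  [[-69,0,0],0],
  [[-69,50,1],-3],
  [[-69,100,2],-6.5],
  [[-69,145,3],-6.5],
  [[-69,171,3],-6.5],
  [[-60,171,3],-6.5],
  [[-55,171,3],-6.5],
  [[-55,171,3],-6.5],
])

```text
time: 10.0
tool_pos: [531.1, 27.8, 24.7]
tcp_rot: [-6.2, 89.6, -179.1]
ft_force: [-0.3, 0.1, -1.1]
finger_gap: 55.5
```

Run:
```python
from h import *
plan([(532,26.6,-20,97)])
p,d=snap("top","t4");W=cloud("top",d);blobs(W,11,60,(440,650),(-190,90),30);blobs(W,11,185,(440,650),(-190,-30),30)
p,d=snap("scene");W=cloud("scene",d)
blobs(W,11,24,(440,650),(-190,90),20);blobs(W,30,75,(440,650),(-30,90),20)
cv2.imwrite("pics/s4.png",cv2.resize(p[150:270,190:320,::-1],None,fx=5,fy=5,interpolation=cv2.INTER_CUBIC))
```

```text
now [531.1  27.8  24.7] phi -82.9 j [ -2.5   5.9 105.2  -0.   69.4  80.4] gap 55.5 t 10.0 F [-0.3  0.1 -1.1]
(532, 26.6, -20, 97) -> [44.7  1.3 -1.1] turn 0.1 dist 45.0
[291. 179.] 309 [ 549.4 -109.2  114.4  102.6    7.3] med [ 549.7 -108.9   15.6] z90 21.0
[250. 198.] 70 [487.9  16.5  85.5  35.9 -61.9] med [480.9  13.6  16.3] z90 21.4
[284. 180.] 502 [547.4 -96.5 128.2 115.2 -82.7] med [537.3 -83.5  18.5] z90 169.2
[236. 230.] 1427 [539.  -51.4 227.8 120.7 -83.2] med [549.7 -84.4  14.3] z90 20.6
[268. 210.] 95 [566.4  20.3  66.3  33.9  60.7] med [571.8  15.6  67.4] z90 73.1
```

View pics/s4.png

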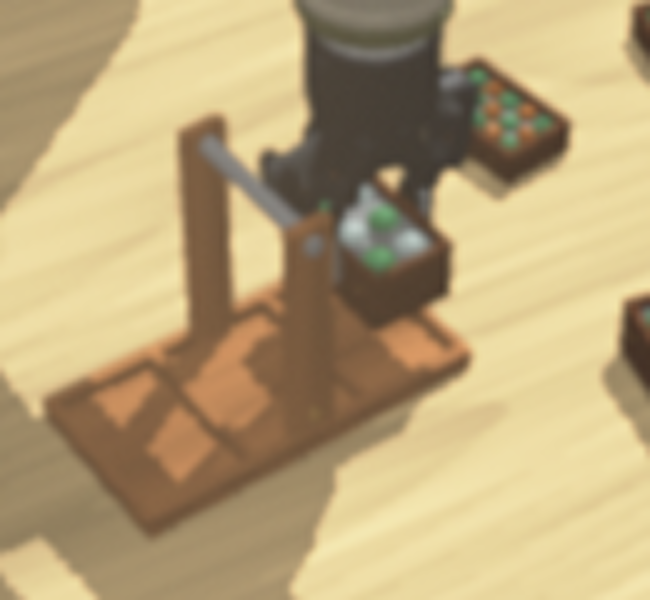

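Call:
move_arm([
  [[12,1,-1],0],
  [[25,1,-1],0],
  [[36,1,-1],0],
  [[42,1,-1],0],
  [[45,1,-1],0],
  [[46,1,-1],0],
  [[46,1,-1],0],
])

```text
time: 10.98
tool_pos: [533.0, 26.7, -20.1]
tcp_rot: [-3.4, 89.7, -176.3]
ft_force: [0.4, 1.0, -0.5]
finger_gap: 55.4
```

Call:
move_arm([
  [[0,0,0],0],
  [[0,0,0],0],
  [[0,0,0],0],
  [[-10,0,0],0],
  [[-50,0,0],0],
  [[-105,0,0],0],
  [[-105,-30,0],0],
  [[-105,-60,0],0],
], jaw=0.65)

```text
time: 11.98
tool_pos: [527.2, 86.8, 87.1]
tcp_rot: [-6.3, 89.9, -179.3]
ft_force: [0.8, -0.2, -0.2]
finger_gap: 70.4
```

Run:
```python
from h import *
p,d=snap("top","t5");W=cloud("top",d);blobs(W,30,60,(440,750),(-190,290),30);blobs(W,11,185,(440,650),(-190,90),30)
p,d=snap("scene");W=cloud("scene",d)
blobs(W,28,75,(440,650),(-30,90),20)
plan([(660.5,175.5,70,82.5),(660.5,175.5,-31,82.5)])
```

```text
[313. 125.] 42 [ 724.5 -178.    53.    12.    19.4] med [ 723.7 -176.1   34.5] z90 41.0
[203. 140.] 401 [667.  175.5  78.1  56.6  -7.6] med [668.4 176.2  37.7] z90 44.4
[251. 183.] 272 [534.5  15.   89.8  35.2   2.1] med [527.9  15.3  45.7] z90 52.8
[270. 181.] 1040 [542.8 -60.9 200.1 115.3 -82.9] med [534.6 -41.8  23.3] z90 166.2
[266. 209.] 490 [529.4  24.3  96.4  59.8   6.4] med [547.7  29.   48.5] z90 54.4
now [526.1  88.7  86. ] phi -82.8 j [4.000e+00 1.800e+00 1.025e+02 1.000e-01 7.590e+01 8.680e+01] gap 70.7 t 12.075 F [ 0.1 -0.1  0.4]
(660.5, 175.5, 70, 82.5) -> [  15.6  -69.2 -144.3] turn 14.7 dist 161.0
(660.5, 175.5, -31, 82.5) -> [ 116.6  -69.1 -144.7] turn 14.7 dist 198.0
```

Call:
move_arm([
  [[0,-30,-50],8],
  [[5,-69,-95],14.7],
  [[15,-69,-144],14.7],
  [[15,-69,-144],14.7],
  [[50,-69,-144],14.7],
  [[80,-69,-144],14.7],
  [[100,-69,-144],14.7],
  [[112,-69,-144],14.7],
  [[114,-69,-144],14.7],
  [[114,-69,-144],14.7],
], jaw=1)

```text
time: 13.32
tool_pos: [660.7, 175.4, -27.2]
tcp_rot: [-18.0, 89.9, 154.5]
ft_force: [-0.1, 0.2, -1.0]
finger_gap: 85.1
```

Call:
move_arm([
  [[0,0,0],0],
  [[0,0,0],0],
  [[0,0,0],0],
  [[0,0,0],0],
  [[0,0,0],0],
], jaw=-1)

```text
time: 13.95
tool_pos: [661.7, 175.7, -25.8]
tcp_rot: [-81.7, 89.9, 90.8]
ft_force: [0.1, -1.0, 5.8]
finger_gap: 55.5
```

Run:
```python
from h import *
s=r.sense();p=s["tool_pos"]
plan([(p[0],p[1],150,82.5),(550.3,-122.2,150,97),(550.3,-122.2,20,97)])
```

```text
now [661.7 175.7 -25.8] phi -97.5 j [1.05e+01 3.07e+01 8.04e+01 1.00e-01 6.89e+01 1.08e+02] gap 55.5 t 13.95 F [ 0.1 -1.   5.8]
(np.float64(661.7471011242293), np.float64(175.66226299208805), 150, 82.5) -> [-175.8   -0.2    0. ] turn 0.0 dist 176.0
(550.3, -122.2, 150, 97) -> [-176.2  309.6   71.8] turn -14.5 dist 363.0
(550.3, -122.2, 20, 97) -> [-46.2 309.8  71.7] turn -14.5 dist 321.0
```

Call:
move_arm([
  [[-50,0,0],0],
  [[-110,0,0],0],
  [[-165,30,8],-2],
  [[-215,70,16],-4],
  [[-215,125,29],-8],
  [[-215,180,42],-14.5],
  [[-215,235,55],-14.5],
  [[-215,285,66],-14.5],
  [[-215,310,72],-14.5],
  [[-170,310,72],-14.5],
  [[-110,310,72],-14.5],
  [[-70,310,72],-14.5],
])

```text
time: 15.45
tool_pos: [548.0, -122.0, 40.6]
tcp_rot: [-44.9, 89.8, 142.1]
ft_force: [-0.3, 0.1, -1.6]
finger_gap: 55.5
```

Run:
```python
from h import *
p,d=snap("top");W=cloud("top",d);blobs(W,30,60,(440,650),(-30,90),30);blobs(W,11,185,(440,650),(-190,90),30)
p,d=snap("scene");W=cloud("scene",d)
blobs(W,11,24,(440,650),(-190,90),20);blobs(W,28,90,(440,650),(-30,90),20);blobs(W,28,90,(440,650),(-190,-60),20)
plan([(550.3,-122.2,-17,97)])
```

```text
[247. 182.] 500 [533.1  27.7  90.   56.3   6.5] med [532.7  28.   45.3] z90 52.4
[252. 180.] 943 [536.2  -4.5 138.2 114.1 -83. ] med [540.6  16.5  43.1] z90 162.9
[291. 190.] 279 [ 519.3 -110.9  106.6   54.3  -83. ] med [ 507.8 -105.9   86.4] z90 112.5
[236. 233.] 1029 [539.  -51.8 227.3 120.7 -83.2] med [567.5 -82.   15.1] z90 21.0
[266. 209.] 490 [532.3  23.8  94.2  59.6   6.5] med [546.8  29.   48.3] z90 54.4
[223. 229.] 162 [ 578.7 -132.1   73.3   40.9   57.5] med [ 584.4 -129.9   78.8] z90 88.2
now [ 545.  -120.9   37.8] phi -83.0 j [-1.780e+01  9.000e+00  1.002e+02  1.000e-01  7.140e+01  6.510e+01] gap 55.2 t 15.55 F [-0.7 -0.7 -2.3]
(550.3, -122.2, -17, 97) -> [54.7  2.3 -5.7] turn 0.0 dist 55.0
```

Call:
move_arm([
  [[0,2,-6],0],
  [[15,2,-6],0],
  [[30,2,-6],0],
  [[43,2,-6],0],
  [[50,2,-6],0],
  [[54,2,-6],0],
  [[55,2,-6],0],
  [[55,2,-6],0],
])

```text
time: 16.55
tool_pos: [550.9, -122.0, -16.9]
tcp_rot: [-32.1, 89.4, 154.9]
ft_force: [0.5, 0.1, -1.5]
finger_gap: 55.4
```

Call:
move_arm([
  [[0,0,0],0],
  [[0,0,0],0],
  [[0,0,0],0],
  [[-10,0,0],0],
  [[-50,0,0],0],
  [[-110,0,0],0],
  [[-170,0,0],0],
  [[-220,0,0],0],
], jaw=0.65)

```text
time: 17.55
tool_pos: [553.5, -123.1, 206.9]
tcp_rot: [-34.8, 89.6, 152.2]
ft_force: [0.6, 0.1, 0.2]
finger_gap: 70.6
```

Run:
```python
from h import *
p,d=snap("scene");W=cloud("scene",d)
blobs(W,28,75,(440,650),(-30,90),20);blobs(W,28,75,(440,650),(-190,-60),20)
p,d=snap("top");W=cloud("top",d);blobs(W,30,60,(440,650),(-190,90),30)
plan([(408.7,192.6,200,102.3),(408.7,192.6,60,102.3),(408.7,192.6,-37,102.3)])
```

```text
[266. 209.] 472 [530.1  26.   96.2  58.1   3.9] med [547.9  29.6  48.4] z90 53.8
[229. 209.] 52 [492.9 -66.8  12.9   9.   65.9] med [493.6 -67.2  50.8] z90 68.1
[220. 230.] 670 [ 548.9 -122.6   96.9   59.     7.2] med [ 554.1 -124.2   48.4] z90 54.6
[247. 182.] 500 [533.1  28.6  90.3  56.    6.6] med [533.1  28.8  45.6] z90 52.0
[293. 185.] 278 [ 534.4 -120.9   57.6   55.8    7.1] med [ 529.5 -118.    45.6] z90 52.0
now [ 556.9 -124.2  212.1] phi -83.0 j [-17.8   2.3  88.6   0.1  89.   65.2] gap 70.6 t 17.65 F [ 0.9 -0.7  0.8]
(408.7, 192.6, 200, 102.3) -> [  11.8 -332.5  108.4] turn -5.3 dist 350.0
(408.7, 192.6, 60, 102.3) -> [ 151.8 -332.5  108.8] turn -5.3 dist 381.0
(408.7, 192.6, -37, 102.3) -> [ 248.8 -332.5  109.1] turn -5.3 dist 429.0
```

Call:
move_arm([
  [[0,-50,16],-2],
  [[0,-105,34],-4],
  [[0,-160,52],-5],
  [[10,-215,70],-5],
  [[30,-270,88],-5],
  [[70,-325,106],-5],
  [[120,-332,109],-5],
  [[170,-332,109],-5],
  [[210,-332,109],-5],
  [[235,-332,109],-5],
  [[245,-332,109],-5],
  [[245,-332,109],-5],
], jaw=1)

```text
time: 19.15
tool_pos: [408.7, 192.1, -33.1]
tcp_rot: [177.2, 89.9, 9.2]
ft_force: [0.4, 0.5, 0.9]
finger_gap: 85.4
```

Call:
move_arm([
  [[0,0,0],0],
  [[0,0,0],0],
])

```text
time: 19.4
tool_pos: [409.9, 192.4, -31.8]
tcp_rot: [-178.2, 89.7, 13.8]
ft_force: [-0.5, -0.9, 0.1]
finger_gap: 85.3
```

Call:
move_arm([
  [[3,0,0],0],
  [[3,0,0],0],
  [[3,0,0],0],
  [[3,0,0],0],
  [[3,0,0],0],
], jaw=-1)

```text
time: 20.02
tool_pos: [410.3, 192.6, -34.4]
tcp_rot: [-177.8, 89.7, 14.2]
ft_force: [-0.3, -0.7, 6.5]
finger_gap: 55.0
```

Run:
```python
from h import *
s=r.sense();p=s["tool_pos"]
plan([(p[0],p[1],80,102.3),(532.5,27.5,80,97),(532.5,27.5,19,97)])
```

```text
now [410.3 192.6 -34.4] phi -78.0 j [ 18.7  -1.5 119.8  -0.   61.3  96.7] gap 55.0 t 20.025 F [-0.3 -0.7  6.5]
(np.float64(410.32566002192186), np.float64(192.57034001434792), 80, 102.3) -> [-114.4   -0.    -0.6] turn -0.3 dist 114.0
(532.5, 27.5, 80, 97) -> [-114.   186.9  -85.7] turn 5.0 dist 235.0
(532.5, 27.5, 19, 97) -> [-53.  186.9 -85.4] turn 5.0 dist 212.0
```

Call:
move_arm([
  [[-40,0,0],0],
  [[-95,0,0],0],
  [[-114,40,-18],2],
  [[-114,85,-39],5],
  [[-114,130,-60],5],
  [[-114,165,-76],5],
  [[-114,187,-87],5],
  [[-100,187,-87],5],
  [[-75,187,-87],5],
  [[-63,187,-87],5],
  [[-63,187,-87],5],
  [[-63,187,-87],5],
])

```text
time: 21.52
tool_pos: [534.3, 28.0, 29.6]
tcp_rot: [-174.6, 89.7, 12.4]
ft_force: [0.2, -0.5, 0.6]
finger_gap: 55.2
```

Run:
```python
from h import *
p,d=snap("top","t6");W=cloud("top",d);blobs(W,11,60,(440,650),(-190,90),30);
p,d=snap("scene");W=cloud("scene",d)
blobs(W,70,110,(440,650),(-30,90),20);
plan([(533.5,27.8,17,97)])
cv2.imwrite("pics/s6.png",cv2.resize(p[150:270,190:320,::-1],None,fx=5,fy=5,interpolation=cv2.INTER_CUBIC))
```

```text
[292. 179.] 808 [547.6 -96.4 127.2 114.3 -83. ] med [ 548.9 -115.9   41.6] z90 50.2
[248. 198.] 90 [490.6  23.9  75.1  32.7 -88.7] med [481.8  25.   16.9] z90 22.0
[268. 199.] 473 [538.3  30.2  79.3  71.7  12. ] med [549.7  32.2  90.4] z90 95.6
now [534.8  27.9  30.1] phi -83.0 j [-2.600e+00  5.200e+00  1.053e+02  1.000e-01  6.920e+01  8.040e+01] gap 55.2 t 21.625 F [ 0.6 -0.6  0.1]
(533.5, 27.8, 17, 97) -> [13.1 -0.1  1.4] turn 0.0 dist 13.0
```

View pics/s6.png

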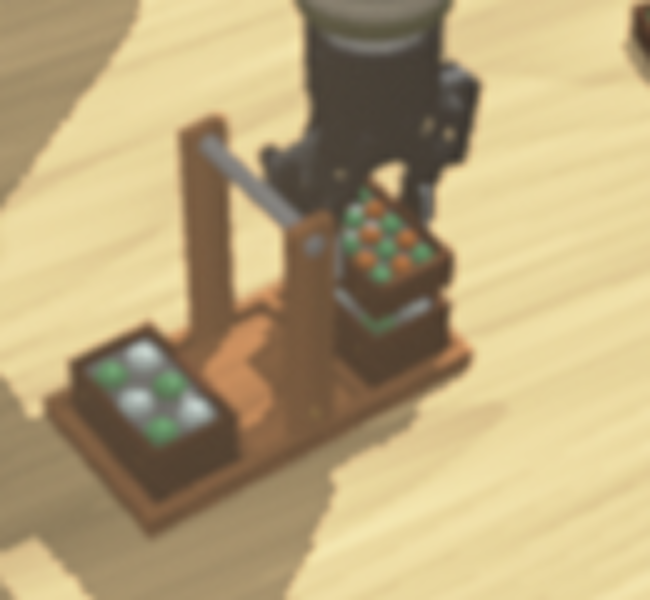

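The flat at crop (390,245) sits square over the deep box, about 14 mm above it.

Call:
move_arm([
  [[6,0,1],0],
  [[10,0,1],0],
  [[13,0,1],0],
  [[14,0,1],0],
  [[14,0,1],0],
])

```text
time: 22.25
tool_pos: [533.9, 27.7, 16.0]
tcp_rot: [-176.5, 89.6, 10.6]
ft_force: [-0.2, -0.6, -0.3]
finger_gap: 55.0
```

Call:
move_arm([
  [[0,0,0],0],
  [[0,0,0],0],
  [[0,0,0],0],
  [[-10,0,0],0],
  [[-50,0,0],0],
  [[-80,0,0],0],
  [[-80,-50,0],0],
  [[-80,-110,0],0],
  [[-80,-110,0],0],
], jaw=0.65)

```text
time: 23.38
tool_pos: [519.4, 140.5, 97.0]
tcp_rot: [-168.9, 89.5, 18.4]
ft_force: [0.9, -0.4, -0.3]
finger_gap: 70.6
```

Run:
```python
from h import *
p,d=snap("top");W=cloud("top",d);blobs(W,28,60,(440,650),(-190,-60),30);blobs(W,60,95,(440,650),(-20,90),30);blobs(W,10,50,(350,620),(280,450),30)
plan([(412,353,50,80.5),(412,353,-34,80.5)])
```

```text
[293. 178.] 511 [ 550.3 -119.1   90.    56.2    6.9] med [ 551.  -119.    45.5] z90 52.1
[247. 182.] 509 [532.9  28.7  89.9  55.8   6.1] med [532.6  28.7  72.7] z90 78.8
[146. 181.] 513 [531.  358.8  89.3  60.2   3.1] med [529.9 358.3  23.1] z90 29.3
[146. 217.] 510 [411.8 352.6  89.8  58.2  -9.8] med [412.3 351.9  22.9] z90 29.0
now [519.8 138.5  96.8] phi -82.8 j [  9.5   1.2 102.    0.   76.4  92.2] gap 70.4 t 23.425 F [ 0.9 -0.7  1.1]
(412, 353, 50, 80.5) -> [  46.3 -226.3   80.2] turn 16.7 dist 245.0
(412, 353, -34, 80.5) -> [ 130.3 -226.3   80.9] turn 16.7 dist 273.0
```

Call:
move_arm([
  [[0,-55,20],6],
  [[10,-110,40],12],
  [[30,-165,60],16.5],
  [[46,-226,81],16.5],
  [[80,-226,81],16.5],
  [[105,-226,81],16.5],
  [[122,-226,81],16.5],
  [[130,-226,81],16.5],
  [[131,-226,81],16.5],
  [[131,-226,81],16.5],
  [[131,-226,81],16.5],
], jaw=1)

```text
time: 24.8
tool_pos: [412.7, 353.2, -33.7]
tcp_rot: [-156.1, 89.5, 14.6]
ft_force: [0.2, 0.9, -0.6]
finger_gap: 85.5
```

Call:
move_arm([
  [[0,0,0],0],
  [[0,0,0],0],
  [[0,0,0],0],
  [[0,0,0],0],
  [[0,0,0],0],
], jaw=-1)

```text
time: 25.42
tool_pos: [413.2, 353.5, -33.0]
tcp_rot: [-153.9, 89.4, 16.8]
ft_force: [-1.5, -0.1, 6.4]
finger_gap: 55.7
```

Run:
```python
from h import *
s=r.sense();p=s["tool_pos"]
plan([(p[0],p[1],190,80.5),(550.7,-120,190,97),(550.7,-120,30,97)])
```

```text
now [413.2 353.5 -33. ] phi -99.3 j [ 35.3  11.6 105.7  -0.2  62.2 134.7] gap 55.7 t 25.425 F [-1.5 -0.1  6.4]
(np.float64(413.1862054968383), np.float64(353.5472987288917), 190, 80.5) -> [-223.   -1.   -2.] turn 0.2 dist 223.0
(550.7, -120, 190, 97) -> [-223.1  444.2 -214. ] turn -16.3 dist 541.0
(550.7, -120, 30, 97) -> [ -63.1  444.9 -212.6] turn -16.3 dist 497.0
```

Call:
move_arm([
  [[-60,0,0],0],
  [[-120,15,-7],-2],
  [[-170,50,-24],-5],
  [[-205,95,-46],-10],
  [[-215,140,-67],-16.3],
  [[-215,190,-91],-16.3],
  [[-215,240,-115],-16.3],
  [[-215,290,-139],-16.3],
  [[-215,340,-163],-16.3],
  [[-215,390,-187],-16.3],
  [[-215,430,-207],-16.3],
  [[-215,445,-214],-16.3],
])

```text
time: 26.92
tool_pos: [550.5, -123.0, 181.2]
tcp_rot: [-167.8, 89.5, 19.1]
ft_force: [0.5, 0.8, -0.6]
finger_gap: 55.5
```

Run:
```python
from h import *
p,d=snap("top");W=cloud("top",d);blobs(W,60,95,(440,650),(-20,90),30)
p,d=snap("scene");W=cloud("scene",d);blobs(W,28,75,(440,650),(-190,-60),20)
plan([(550.9,-119.7,30,97),(550.9,-119.7,17,97)])
```

```text
[247. 182.] 512 [532.8  28.8  89.8  56.1   5.9] med [532.6  28.8  72.5] z90 78.4
[229. 209.] 52 [494.1 -67.1  13.1   9.   65.8] med [493.7 -67.7  50.5] z90 69.2
[220. 230.] 675 [ 548.5 -122.4   94.1   58.9    7.1] med [ 554.2 -124.6   48.2] z90 54.4
now [ 550.4 -121.8  181.3] phi -83.1 j [-17.9   1.7  92.5   0.3  85.5  65.1] gap 55.1 t 27.025 F [-1.1  0.6  0. ]
(550.9, -119.7, 30, 97) -> [151.3  -1.7   0.6] turn -0.1 dist 151.0
(550.9, -119.7, 17, 97) -> [164.3  -1.7   0.7] turn -0.1 dist 164.0
```

Call:
move_arm([
  [[40,-1,0],0],
  [[85,-2,0],0],
  [[120,-2,0],0],
  [[140,-2,0],0],
  [[152,-2,0],0],
  [[159,-2,0],0],
  [[163,-2,0],0],
  [[164,-2,0],0],
  [[164,-2,0],0],
])

```text
time: 28.15
tool_pos: [551.9, -119.1, 17.7]
tcp_rot: [-168.6, 89.4, 18.3]
ft_force: [1.7, -2.5, -1.7]
finger_gap: 55.0
```

Call:
move_arm([
  [[0,0,0],0],
  [[0,0,0],0],
  [[0,0,0],0],
  [[-10,0,0],0],
  [[-50,0,0],0],
  [[-110,0,0],0],
  [[-165,0,0],0],
  [[-165,-30,0],0],
], jaw=0.65)

```text
time: 29.15
tool_pos: [550.4, -91.7, 190.3]
tcp_rot: [172.8, 88.8, -0.4]
ft_force: [-0.1, -0.1, -1.4]
finger_gap: 70.4
```

Run:
```python
from h import *
p,d=snap("scene");W=cloud("scene",d);blobs(W,62,95,(440,650),(-190,-60),20)
p,d=snap("top");W=cloud("top",d);blobs(W,60,95,(440,650),(-20,90),30);blobs(W,60,95,(440,650),(-190,-70),30);blobs(W,10,50,(350,620),(280,450),30)
plan([(531,358.9,150,92),(531,358.9,-34,92)])
```

```text
[229. 202.] 35 [492.2 -64.7  11.4  11.3 -25.4] med [493.9 -66.   78.2] z90 92.1
[220. 223.] 628 [ 549.3 -121.1   95.2   58.9    7.4] med [ 552.8 -123.1   76.1] z90 80.5
[246. 182.] 505 [532.4  31.9  90.1  56.1   6.5] med [532.6  32.4  72.7] z90 78.9
[294. 189.] 111 [ 516.8 -121.    54.2   20.6  -83.4] med [ 515.4 -119.8   73.3] z90 79.1
[146. 181.] 508 [531.  362.2  88.5  64.2   1.7] med [530.6 358.2  23.2] z90 29.3
now [547.5 -87.9 185.2] phi -83.0 j [-14.7  -0.1  93.9   0.4  85.6  68.3] gap 70.2 t 29.25 F [ 0.2 -0.9 -0.6]
(531, 358.9, 150, 92) -> [  36.5 -445.4  -37.8] turn 5.0 dist 448.0
(531, 358.9, -34, 92) -> [ 220.5 -445.1  -35.4] turn 5.0 dist 498.0
```

Call:
move_arm([
  [[-20,-40,-3],1],
  [[-20,-90,-7],2],
  [[-20,-145,-11],3],
  [[-20,-200,-16],5],
  [[0,-255,-20],5],
  [[20,-310,-24],5],
  [[36,-365,-29],5],
  [[50,-420,-33],5],
  [[80,-445,-36],5],
  [[120,-445,-36],5],
  [[160,-445,-36],5],
  [[190,-445,-36],5],
], jaw=1)

```text
time: 30.75
tool_pos: [530.0, 357.8, -6.3]
tcp_rot: [-172.5, 89.4, 9.6]
ft_force: [0.2, -0.6, 0.4]
finger_gap: 85.5
```

Run:
```python
from h import *
p,d=snap("top");W=cloud("top",d);blobs(W,60,95,(440,650),(-190,90),30);blobs(W,11,185,(420,650),(-220,130),30)
plan([(531,358.9,-34,92)])
print(r.sense()["tcp_rot"])
```

```text
[294. 177.] 520 [ 551.4 -117.7   90.    56.2    7. ] med [ 551.1 -118.    72.4] z90 78.6
[246. 182.] 512 [532.3  31.9  90.5  56.3   6.7] med [532.3  31.8  72.6] z90 78.7
[270. 180.] 1923 [541.1 -44.  226.1 115.  -82.4] med [540.3 -44.9  69.8] z90 159.5
now [527.5 356.3 -10.7] phi -88.0 j [ 29.5  22.8  89.2  -0.2  67.8 117.6] gap 85.4 t 30.8 F [-2.3 -1.3 -2.9]
(531, 358.9, -34, 92) -> [23.4 -2.5 -3.5] turn 0.0 dist 24.0
[166.01614846  89.70303787 -11.94229376]
```

Call:
move_arm([
  [[5,-2,-3],0],
  [[13,-2,-3],0],
  [[20,-2,-3],0],
  [[23,-2,-3],0],
  [[24,-2,-3],0],
  [[24,-2,-3],0],
])

```text
time: 31.55
tool_pos: [530.8, 358.5, -34.3]
tcp_rot: [169.9, 89.7, -8.1]
ft_force: [1.2, -0.4, -0.6]
finger_gap: 85.2
```

Call:
move_arm([
  [[0,0,0],0],
  [[0,0,0],0],
  [[0,0,0],0],
  [[0,0,0],0],
  [[0,0,0],0],
], jaw=-1)

```text
time: 32.17
tool_pos: [531.2, 358.8, -33.8]
tcp_rot: [175.1, 89.6, -2.8]
ft_force: [-0.2, -0.7, 4.5]
finger_gap: 55.1
```

Run:
```python
from h import *
s=r.sense();p=s["tool_pos"]
plan([(p[0],p[1],100,92),(532.8,31.9,100,97),(532.8,31.9,65,97)])
```

```text
now [531.2 358.8 -33.8] phi -88.0 j [ 29.6  25.1  88.9  -0.2  65.7 117.6] gap 55.1 t 32.175 F [-0.2 -0.7  4.5]
(np.float64(531.1795573717228), np.float64(358.7634752435374), 100, 92) -> [-1.337e+02  1.000e-01 -8.000e-01] turn 0.0 dist 134.0
(532.8, 31.9, 100, 97) -> [-133.6  326.8    9.2] turn -5.0 dist 353.0
(532.8, 31.9, 65, 97) -> [-98.6 326.8   9.4] turn -5.0 dist 341.0
```

Call:
move_arm([
  [[-50,0,0],0],
  [[-105,0,0],0],
  [[-133,50,1],-2],
  [[-133,105,3],-5],
  [[-133,160,5],-5],
  [[-133,215,6],-5],
  [[-133,265,8],-5],
  [[-133,305,9],-5],
  [[-133,327,9],-5],
  [[-120,327,9],-5],
  [[-100,327,9],-5],
  [[-92,327,9],-5],
])

```text
time: 33.67
tool_pos: [531.5, 32.5, 55.9]
tcp_rot: [175.1, 89.9, 2.2]
ft_force: [-0.7, 0.9, -1.0]
finger_gap: 55.4
```

Call:
move_arm([
  [[0,0,0],0],
  [[0,0,0],0],
])

```text
time: 33.92
tool_pos: [531.5, 33.0, 56.0]
tcp_rot: [177.0, 89.9, 4.1]
ft_force: [-0.1, 1.1, -0.5]
finger_gap: 55.5
```

Run:
```python
from h import *
p,d=snap("scene");W=cloud("scene",d);blobs(W,97,140,(440,650),(-30,90),20)
plan([(532.6,31.9,42.2,97)])
```

```text
[268. 191.] 498 [533.3  31.3  86.5  83.2   1.8] med [544.1  35.8 115.9] z90 126.0
now [531.8  32.9  56.4] phi -82.9 j [ -2.    3.1 104.5   0.   72.2  80.9] gap 55.3 t 33.975 F [ 0.6 -0.2 -0.5]
(532.6, 31.9, 42.2, 97) -> [14.2  1.1 -0.6] turn 0.1 dist 14.0
```

Call:
move_arm([
  [[5,1,-1],0],
  [[9,1,-1],0],
  [[12,1,-1],0],
  [[14,1,-1],0],
  [[14,1,-1],0],
])

```text
time: 34.6
tool_pos: [533.1, 32.0, 42.4]
tcp_rot: [174.4, 89.8, 1.5]
ft_force: [0.0, 0.8, -0.2]
finger_gap: 55.2
```

Call:
move_arm([
  [[0,0,0],0],
  [[0,0,0],0],
  [[0,0,0],0],
  [[-10,0,0],0],
  [[-50,0,0],0],
  [[-110,0,0],0],
  [[-165,0,0],0],
  [[-200,0,0],0],
  [[-200,0,60],0],
  [[-200,0,120],0],
  [[-200,0,120],0],
], jaw=0.65)

```text
time: 35.98
tool_pos: [410.4, 17.0, 242.7]
tcp_rot: [170.6, 89.7, -2.3]
ft_force: [0.6, -0.2, 0.0]
finger_gap: 70.2
```

Run:
```python
from h import *
p,d=snap("top","t7");W=cloud("top",d);blobs(W,60,120,(440,650),(-190,90),30);blobs(W,11,185,(420,650),(-220,130),30)
print("stand");blobs(W,158,185,(400,620),(-460,-280),10);blobs(W,145,185,(400,620),(-460,-280),10);blobs(W,4,185,(420,620),(-460,-280),200)
p2,d=snap("scene","s7");W=cloud("scene",d)
print("scene");blobs(W,62,120,(440,650),(-190,90),30);blobs(W,150,190,(400,620),(-460,-280),10)
a=cv2.resize(p[140:240,330:430,::-1],None,fx=4,fy=4,interpolation=cv2.INTER_CUBIC)
b=cv2.resize(p2[180:280,90:190,::-1],None,fx=4,fy=4,interpolation=cv2.INTER_CUBIC)
cv2.imwrite("pics/c7.png",np.hstack([a,b]))
plan([])
```

```text
[294. 177.] 521 [ 551.2 -117.8   89.5   56.1    7. ] med [ 551.6 -117.9   72.6] z90 78.7
[245. 182.] 550 [532.5  32.5  90.7  57.2   6.3] med [532.3  32.7  98.5] z90 104.6
[270. 180.] 1882 [541.1 -43.9 226.1 115.5 -82.2] med [538.9 -44.   74.8] z90 160.6
stand
[380. 199.] 265 [ 486.6 -367.5  110.3   25.4  -76.3] med [ 487.6 -362.9  172.2] z90 176.7
[378. 195.] 571 [ 497.8 -364.3  110.7   83.4  -74.2] med [ 495.5 -359.9  160.2] z90 175.1
[369. 196.] 1650 [ 501.3 -369.8  156.2  135.9  -79.1] med [ 497.5 -352.7   12.7] z90 171.5
scene
[264. 201.] 818 [ 5.391e+02 -4.000e-01  1.214e+02  1.082e+02 -8.500e+01] med [561.6  21.6  99.9] z90 106.3
[232. 197.] 142 [492.  -55.4  30.9  11.3  85.4] med [493.1 -56.   92. ] z90 113.5
[220. 223.] 619 [ 549.4 -121.2   95.6   58.1    7.2] med [ 553.2 -122.8   76. ] z90 80.6
[121. 219.] 805 [ 496.4 -368.4  109.6   86.9  -74.9] med [ 499.4 -367.   163.2] z90 177.1
now [413.6  17.1 243.3] phi -82.9 j [ -4.8 -23.8 108.2   0.   95.1  78.1] gap 70.2 t 36.075 F [ 0.3 -0.2  0.2]
```

View pics/c7.png

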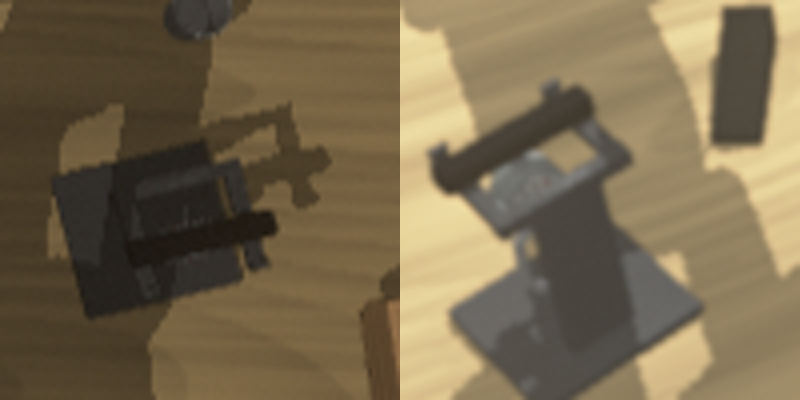

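View pics/s7.png

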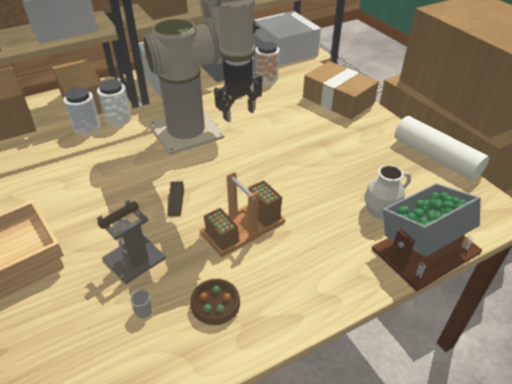

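The pictures confirm the carrier is packed: one flat at the −y side (220,230) and two at the +y side (265,200). The handle in the left crop runs (130,250)–(275,222). The post is on the far side (+x), and the hook shows at (525,265) with its back seemingly to the left.

Run:
```python
from h import *
plan([(486.8,-366.5,210,13.7)])
p,d=snap("top");W=cloud("top",d);H=W[...,2]
m=(H>140)&(H<185)&(abs(W[...,0]-495)<80)&(abs(W[...,1]+365)<80)
q=W[m];a=np.radians(13.7);e=np.array([np.cos(a),np.sin(a)]);n=np.array([-e[1],e[0]]);o=np.array([486.8,-366.5])
X=(q[:,:2]-o)@e;Y=(q[:,:2]-o)@n
for lo in range(-50,70,8):
    k=(X>=lo)&(X<lo+8)
    if k.sum(): print(lo,k.sum(),Y[k].min().round(),Y[k].max().round(),np.median(q[k,2]).round(), np.histogram(Y[k],bins=[-60,-48,-35,-12,12,35,48,60])[0])
```

```text
now [413.6  17.1 243.3] phi -82.9 j [ -4.8 -23.8 108.2   0.   95.1  78.1] gap 70.2 t 36.075 F [ 0.3 -0.2  0.2]
(486.8, -366.5, 210, 13.7) -> [ 33.8 389.6 -25.1] turn 83.4 dist 392.0
-34 18 -46.0 51.0 163.0 [0 5 2 0 0 8 3]
-26 27 -43.0 50.0 155.0 [ 0 13  1  0  0 10  3]
-18 27 -46.0 50.0 153.0 [ 0 10  4  1  0  9  3]
-10 91 -51.0 54.0 171.0 [ 3 10 18 20 18 12 10]
-2 102 -54.0 54.0 172.0 [ 7 11 22 20 23 11  8]
6 81 -54.0 53.0 172.0 [ 5 12 17 16 13 12  6]
14 28 -44.0 51.0 154.0 [0 9 5 0 0 9 5]
22 26 -46.0 52.0 155.0 [0 9 4 0 0 8 5]
30 27 -42.0 52.0 154.0 [0 9 5 0 0 8 5]
38 66 -44.0 52.0 155.0 [ 0  8 13 15 14 12  4]
46 77 -43.0 52.0 155.0 [ 0  8 22 17 18  8  4]
54 1 -39.0 -39.0 149.0 [0 1 0 0 0 0 0]
```

Call:
move_arm([
  [[0,30,-2],-9],
  [[0,70,-4],-19],
  [[0,115,-7],-29],
  [[0,160,-10],-39],
  [[0,210,-13],-49],
  [[5,260,-16],-59],
  [[10,310,-20],-69],
  [[20,350,-23],-79],
  [[30,380,-25],-89],
  [[34,390,-25],-96.6],
  [[34,390,-25],-96.6],
  [[34,390,-25],-96.6],
], jaw=-0.15)

```text
time: 37.62
tool_pos: [487.8, -366.7, 209.3]
tcp_rot: [81.0, 89.7, 4.6]
ft_force: [-0.5, -0.1, -0.4]
finger_gap: 36.5
```

Run:
```python
from h import *
plan([(487.5,-366.5,112,13.7)])
```

```text
now [ 487.8 -366.7  209.3] phi 13.5 j [-41.9   8.4  82.4   0.2  89.  -55.4] gap 36.5 t 37.625 F [-0.5 -0.1 -0.4]
(487.5, -366.5, 112, 13.7) -> [97.3 -0.8 -0.4] turn -0.2 dist 97.0
```

Call:
move_arm([
  [[25,0,0],0],
  [[55,0,0],0],
  [[75,0,0],0],
  [[88,0,0],0],
  [[94,0,0],0],
  [[97,0,0],0],
  [[97,0,0],0],
  [[97,0,0],0],
])

```text
time: 38.62
tool_pos: [488.8, -367.0, 113.1]
tcp_rot: [73.7, 89.6, -2.8]
ft_force: [0.2, 0.5, -0.1]
finger_gap: 36.4
```

Run:
```python
from h import *
plan([(487.5,-366.5,112,13.7)])
p,d=snap("scene","s8");W=cloud("scene",d)
cv2.imwrite("pics/c8.png",cv2.resize(p[150:280,70:200,::-1],None,fx=6,fy=6,interpolation=cv2.INTER_CUBIC)[:600])
```

```text
now [ 488.8 -367.   113.1] phi 13.5 j [-41.9  11.6  89.    0.2  79.1 -55.4] gap 36.4 t 38.625 F [ 0.2  0.5 -0.1]
(487.5, -366.5, 112, 13.7) -> [ 1.1 -1.1 -0.8] turn -0.2 dist 2.0
```

View pics/c8.png

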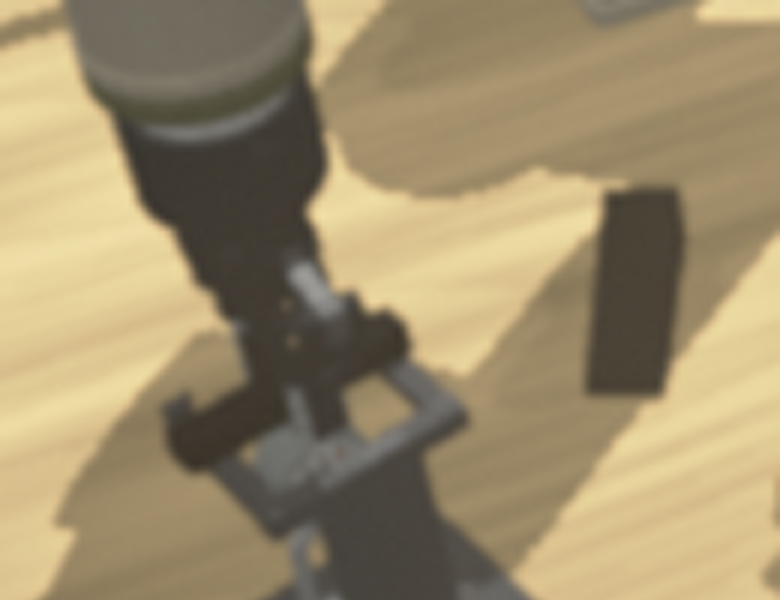

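The fingers straddle the handle, the front one between handle and post. I grip and lift.

Call:
move_arm([
  [[2,-1,0],0],
  [[2,-1,0],0],
  [[2,-1,0],0],
  [[2,-1,0],0],
], jaw=-1, squeeze=80)

```text
time: 39.17
tool_pos: [488.2, -367.7, 111.9]
tcp_rot: [66.4, 89.6, -10.0]
ft_force: [-0.6, 0.1, 5.5]
finger_gap: 18.5
```

Call:
move_arm([
  [[0,0,0],0],
  [[-20,0,0],0],
  [[-50,0,0],0],
  [[-80,0,0],0],
  [[-110,0,0],0],
  [[-140,0,0],0],
  [[-165,0,0],0],
  [[-165,0,0],0],
  [[-165,0,0],0],
])

```text
time: 40.3
tool_pos: [486.6, -367.1, 275.9]
tcp_rot: [72.5, 89.6, -3.9]
ft_force: [-0.3, -0.9, -2.1]
finger_gap: 18.6
```

Run:
```python
from h import *
p,d=snap("scene","s9");W=cloud("scene",d)
s=r.sense()["tool_pos"];h=np.array([s[0],s[1],s[2]+40+17]);print(proj("scene",[h,h-[0,0,50],h-[0,0,100],h-[0,0,140]]))
P=W[(abs(W[...,0]-s[0])<70)&(abs(W[...,1]-s[1])<80)&(W[...,2]<s[2]+75)&(W[...,2]>s[2]-110)]
for z0 in range(int(s[2])-110,int(s[2])+80,8):
    q=P[(P[:,2]>=z0)&(P[:,2]<z0+8)]
    if len(q)>2: print(z0,len(q),q.mean(0).round(),q.min(0).round(),q.max(0).round())
plan([])
u,v=proj("scene",[h])[0].astype(int)
cv2.imwrite("pics/c9.png",cv2.resize(p[max(0,v-40):v+90,max(0,u-65):u+65,::-1],None,fx=4.5,fy=4.5,interpolation=cv2.INTER_CUBIC))
```

```text
[[104.60551922 163.00065948]
 [109.35929538 179.63377949]
 [113.8236111  195.25409825]
 [117.20399615 207.08182176]]
165 19 [ 458. -377.  167.] [ 444. -421.  165.] [ 472. -329.  169.]
189 9 [ 489. -370.  196.] [ 483. -383.  195.] [ 491. -356.  197.]
197 32 [ 488. -369.  200.] [ 482. -387.  197.] [ 495. -352.  204.]
205 20 [ 488. -369.  208.] [ 479. -390.  205.] [ 495. -348.  211.]
213 17 [ 488. -367.  216.] [ 478. -391.  213.] [ 497. -345.  220.]
221 9 [ 493. -388.  225.] [ 489. -391.  222.] [ 496. -384.  228.]
229 10 [ 493. -387.  233.] [ 490. -390.  229.] [ 496. -384.  237.]
237 9 [ 492. -386.  241.] [ 489. -390.  238.] [ 495. -382.  245.]
245 16 [ 491. -383.  250.] [ 487. -390.  245.] [ 495. -375.  253.]
253 7 [ 492. -377.  255.] [ 489. -384.  253.] [ 495. -360.  261.]
261 27 [ 497. -368.  266.] [ 491. -382.  261.] [ 500. -350.  269.]
269 44 [ 497. -367.  273.] [ 483. -393.  269.] [ 503. -346.  277.]
277 51 [ 496. -369.  281.] [ 483. -395.  277.] [ 502. -346.  285.]
285 64 [ 497. -373.  289.] [ 484. -394.  285.] [ 504. -345.  293.]
293 83 [ 494. -373.  297.] [ 478. -393.  293.] [ 503. -346.  301.]
301 84 [ 491. -371.  305.] [ 473. -386.  301.] [ 502. -351.  309.]
309 3 [ 488. -374.  310.] [ 483. -377.  310.] [ 490. -370.  311.]
317 23 [ 496. -366.  323.] [ 478. -416.  318.] [ 506. -316.  325.]
325 122 [ 498. -373.  329.] [ 480. -423.  325.] [ 510. -316.  333.]
333 221 [ 493. -373.  338.] [ 467. -424.  333.] [ 509. -316.  341.]
341 106 [ 494. -376.  343.] [ 469. -421.  341.] [ 510. -322.  349.]
349 6 [ 496. -372.  349.] [ 477. -382.  349.] [ 508. -361.  350.]
now [ 486.4 -366.9  275.3] phi 13.5 j [-42.    7.6  76.5   0.2  95.7 -55.5] gap 18.3 t 40.35 F [ 0.8 -0.9 -1.5]
```

View pics/c9.png

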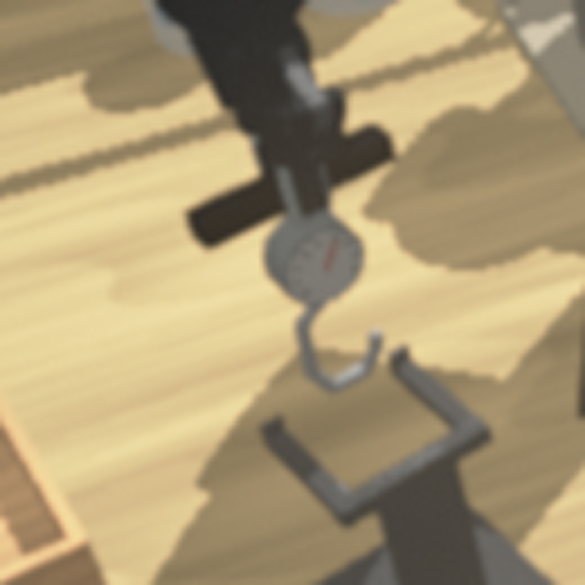

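The scale hangs straight in the grip. The hook's back is at the left and its mouth opens to the right (+y), tip at crop (377,337), so I approach the bar from the −y side.

Run:
```python
from h import *
p,d=snap("top");W=cloud("top",d);H=W[...,2]
blobs(W,140,185,(450,650),(-110,20),5);blobs(W,11,185,(450,650),(-175,85),100)
p,d=snap("scene");W=cloud("scene",d);blobs(W,140,185,(450,650),(-110,20),5)
b=np.array([541.1,-44]);y=np.array([np.cos(np.radians(97.6)),np.sin(np.radians(97.6))])
t=b-61.5*y
plan([(*t,275,7.6),(*t,201,7.6)])
```

```text
[271. 178.] 204 [540.7 -43.5 114.2  29.8   6.8] med [541.9 -44.  166.2] z90 171.8
[270. 180.] 1877 [540.9 -44.6 227.9 116.2 -82.1] med [538.5 -44.5  74.8] z90 160.0
[242. 189.] 331 [540.  -47.6 116.   31.8   7.4] med [553.4 -49.7 166.7] z90 175.1
now [ 486.4 -366.9  275.1] phi 13.5 j [-42.    7.6  76.5   0.2  95.7 -55.5] gap 18.3 t 40.45 F [-0.3  0.1 -1.6]
(np.float64(549.233768000813), np.float64(-104.95975572546982), 275, 7.6) -> [   0.6  122.4 -240. ] turn 5.9 dist 269.0
(np.float64(549.233768000813), np.float64(-104.95975572546982), 201, 7.6) -> [  74.6  122.1 -240. ] turn 5.9 dist 279.0
```

Call:
move_arm([
  [[0,10,-20],1],
  [[0,27,-54],3],
  [[0,48,-95],5],
  [[0,70,-138],5.9],
  [[0,92,-180],5.9],
  [[0,110,-216],5.9],
  [[0,122,-240],5.9],
  [[0,122,-240],5.9],
  [[20,122,-240],5.9],
  [[45,122,-240],5.9],
  [[60,122,-240],5.9],
  [[60,122,-240],5.9],
])

```text
time: 41.95
tool_pos: [547.6, -105.3, 213.0]
tcp_rot: [132.5, 89.9, 50.1]
ft_force: [-0.4, -0.5, -2.1]
finger_gap: 18.4
```

```bash
cat > hk.py <<'E'
from h import *
p,d=snap("scene","s10");W=cloud("scene",d)
s=r.sense()["tool_pos"]
P=W[(abs(W[...,0]-s[0])<30)&(abs(W[...,1]-s[1])<70)&(W[...,2]<s[2]+75)&(W[...,2]>s[2]-95)]
for z0 in range(int(s[2])-95,int(s[2])+75,8):
    q=P[(P[:,2]>=z0)&(P[:,2]<z0+8)]
    if len(q)>2: print(z0,len(q),q.mean(0).round(),q.min(0).round(),q.max(0).round())
blobs(W,140,185,(450,650),(-80,20),5)
plan([(541.1+.2,-44-1.5,s[2],7.6)])
h=np.array([s[0],s[1],s[2]+54]);u,v=proj("scene",[h])[0].astype(int)
cv2.imwrite("pics/c10.png",cv2.resize(p[max(0,v-30):v+90,max(0,u-50):u+80,::-1],None,fx=4.8,fy=4.8,interpolation=cv2.INTER_CUBIC))
E
python3 hk.py
```

```text
127 8 [ 549. -108.  133.] [ 546. -118.  130.] [550. -96. 135.]
135 27 [ 547. -104.  139.] [ 541. -123.  135.] [553. -88. 143.]
143 17 [ 548. -108.  147.] [ 541. -130.  143.] [554. -83. 151.]
151 15 [ 549. -106.  155.] [ 542. -129.  152.] [561. -48. 159.]
159 32 [549. -64. 164.] [ 521. -131.  160.] [573. -39. 167.]
167 58 [549. -57. 169.] [ 519. -130.  167.] [577. -40. 173.]
175 9 [ 550. -127.  179.] [ 547. -129.  175.] [ 553. -124.  183.]
183 13 [ 550. -121.  187.] [ 544. -127.  183.] [ 551. -115.  190.]
191 4 [ 550. -114.  194.] [ 547. -122.  192.] [554. -96. 198.]
199 24 [ 558. -108.  204.] [ 554. -123.  199.] [563. -90. 206.]
207 35 [ 557. -110.  211.] [ 539. -131.  207.] [561. -86. 215.]
215 42 [ 556. -111.  219.] [ 537. -132.  215.] [561. -83. 223.]
223 55 [ 556. -115.  227.] [ 538. -132.  223.] [563. -85. 231.]
231 66 [ 554. -114.  235.] [ 537. -130.  231.] [562. -87. 239.]
239 57 [ 551. -111.  242.] [ 537. -125.  239.] [561. -94. 247.]
247 5 [ 554. -110.  250.] [ 548. -113.  248.] [ 562. -101.  255.]
255 14 [ 559. -113.  262.] [ 549. -148.  258.] [566. -71. 263.]
263 100 [ 558. -116.  267.] [ 547. -164.  263.] [571. -56. 271.]
271 180 [ 553. -121.  276.] [ 529. -163.  271.] [570. -56. 279.]
279 50 [ 553. -116.  282.] [ 534. -163.  279.] [571. -57. 287.]
287 11 [ 555. -113.  288.] [ 534. -120.  287.] [ 570. -108.  289.]
[245. 190.] 283 [541.8 -45.5 112.3  33.5   6. ] med [570.5 -48.2 167.6] z90 175.0
now [ 548.5 -105.4  214.7] phi 7.6 j [-16.2   0.3  90.3   0.1  89.2 -23.8] gap 18.2 t 42.0 F [0.8 0.6 0. ]
(541.3000000000001, -45.5, np.float64(214.70457362516186), 7.6) -> [  0.    0.8 -60.3] turn -0.0 dist 60.0
```

View pics/c10.png

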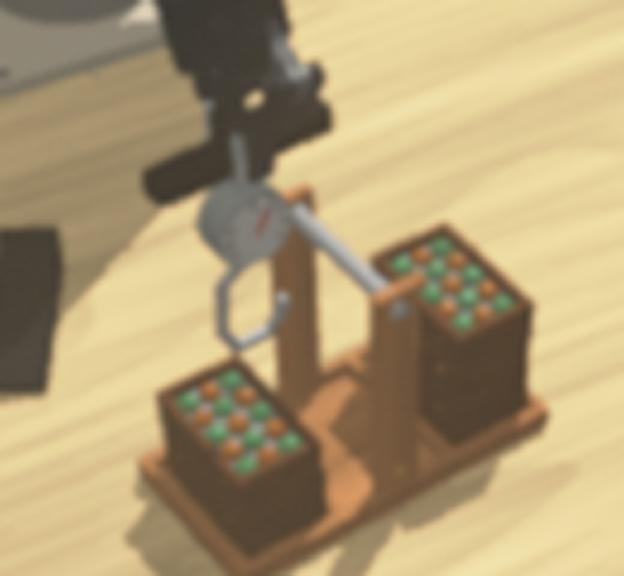

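The hook is beside the bar over the −y stack, tip at crop (285,300) just above bar height. I lower it 14 mm, then slide it in.

Call:
move_arm([
  [[8,0,0],0],
  [[14,0,0],0],
  [[14,0,0],0],
  [[14,1,-10],0],
  [[14,1,-22],0],
  [[14,1,-34],0],
  [[14,1,-46],0],
  [[14,1,-56],0],
  [[14,1,-61],0],
  [[14,1,-61],0],
])

```text
time: 43.25
tool_pos: [541.4, -44.5, 200.7]
tcp_rot: [95.7, 89.8, 13.3]
ft_force: [0.5, -0.0, -1.8]
finger_gap: 18.7
```

```bash
python3 hk.py
```

```text
105 15 [548.   8. 107.] [513.   2. 106.] [570.  17. 109.]
113 3 [543. -47. 120.] [542. -58. 120.] [544. -38. 121.]
121 25 [541. -46. 125.] [534. -62. 122.] [547. -31. 129.]
129 8 [542. -59. 132.] [538. -67. 130.] [544. -33. 136.]
137 7 [544. -55. 143.] [537. -69. 140.] [548. -25. 145.]
145 8 [545. -67. 150.] [542. -69. 146.] [549. -63. 153.]
153 8 [548. -60. 158.] [544. -69. 154.] [562. -48. 161.]
161 44 [545. -53. 166.] [512. -69. 162.] [569. -39. 169.]
169 29 [549. -52. 171.] [540. -68. 169.] [568. -41. 176.]
177 9 [543. -56. 179.] [539. -65. 177.] [548. -40. 184.]
185 10 [551. -44. 190.] [547. -58. 186.] [554. -28. 193.]
193 35 [552. -48. 198.] [545. -68. 193.] [555. -25. 201.]
201 39 [550. -53. 205.] [533. -72. 201.] [557. -25. 209.]
209 45 [549. -50. 213.] [533. -72. 209.] [558. -25. 217.]
217 56 [547. -55. 221.] [532. -72. 217.] [556. -24. 225.]
225 68 [545. -52. 229.] [531. -66. 225.] [555. -32. 233.]
233 7 [545. -50. 235.] [538. -53. 233.] [552. -42. 238.]
241 9 [553. -58. 246.] [549. -94. 241.] [556. -37. 249.]
249 75 [551. -54. 254.] [ 540. -103.  250.] [562.   5. 257.]
257 130 [549. -59. 262.] [ 527. -101.  257.] [565.   7. 265.]
265 99 [546. -63. 267.] [522. -99. 265.] [564.   5. 273.]
273 12 [545. -51. 274.] [529. -59. 273.] [563. -41. 276.]
[243. 190.] 323 [540.5 -47.8 114.3  43.2  15.3] med [555.1 -52.1 165.5] z90 175.3
now [541.5 -44.8 200.7] phi 7.6 j [-10.2  -1.8  93.9   0.1  87.7 -17.8] gap 18.6 t 43.3 F [-0.8 -0.2 -1.9]
(541.3000000000001, -45.5, np.float64(200.7414808581231), 7.6) -> [-0.  -0.3  0.6] turn 0.0 dist 1.0
```

View pics/c10.png

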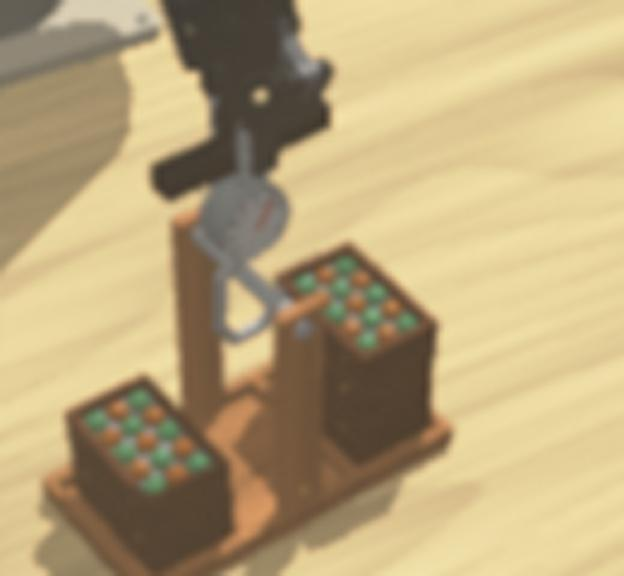

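Call:
move_arm([
  [[-10,0,0],0],
  [[-20,0,0],0],
  [[-28,0,0],0],
  [[-34,0,0],0],
  [[-40,0,0],0],
  [[-45,0,0],0],
  [[-50,0,0],0],
  [[-55,0,0],0],
  [[-60,0,0],0],
  [[-66,0,0],0],
  [[-72,0,0],0],
  [[-77,0,0],0],
])

```text
time: 44.8
tool_pos: [541.3, -44.9, 278.3]
tcp_rot: [92.2, 89.8, 9.8]
ft_force: [-0.1, 0.2, -8.6]
finger_gap: 18.0
```

Call:
move_arm([
  [[-2,0,0],0],
  [[-2,0,0],0],
  [[-2,0,0],0],
  [[-2,0,0],0],
  [[-2,0,0],0],
  [[-2,0,0],0],
  [[-2,0,0],0],
  [[-2,0,0],0],
  [[-2,0,0],0],
  [[-2,0,0],0],
  [[-2,0,0],0],
  [[-2,0,0],0],
])

```text
time: 46.3
tool_pos: [541.3, -45.0, 280.3]
tcp_rot: [91.1, 89.8, 8.7]
ft_force: [0.2, -0.5, -9.4]
finger_gap: 18.6
```

```bash
python3 hk.py | tail -3
python3 - <<'E'
from h import *
p,d=snap("top");W=cloud("top",d)
y=np.array([np.cos(np.radians(97.6)),np.sin(np.radians(97.6))])
q=W[(W[...,2]<220)&(W[...,2]>11)&(abs(W[...,0]-541)<90)&(abs(W[...,1]+44)<150)]
Y=(q[:,:2]-[541.1,-44])@y
for n,k in(("a end rim",(Y>109)&(Y<117)),("b end rim",(Y<-109)&(Y>-117)),("stack a",(Y>55)&(Y<95)&(q[:,2]>60)),("stack b",(Y<-55)&(Y>-95)&(q[:,2]>60))): print(n,k.sum(),np.median(q[k],0).round(1))
E
```

```text
[251. 199.] 136 [591.7 -44.3  32.5  12.1  80.4] med [592.4 -46.5 162.1] z90 180.5
now [541.3 -44.9 280.3] phi 7.6 j [-10.2  -2.8  86.6   0.1  95.9 -17.8] gap 18.4 t 46.35 F [ 0.5  0.3 -8.7]
(541.3000000000001, -45.5, np.float64(280.3124725085323), 7.6) -> [-0.  -0.1  0.5] turn 0.0 dist 1.0
a end rim 0 [nan nan nan]
b end rim 16 [ 507.6 -162.9   50. ]
stack a 120 [511.3  17.9 119.4]
stack b 23 [ 515.8 -108.3  107.2]
  return _methods._mean(a, axis=axis, dtype=dtype,
  ret = um.true_divide(
```

View pics/c10.png

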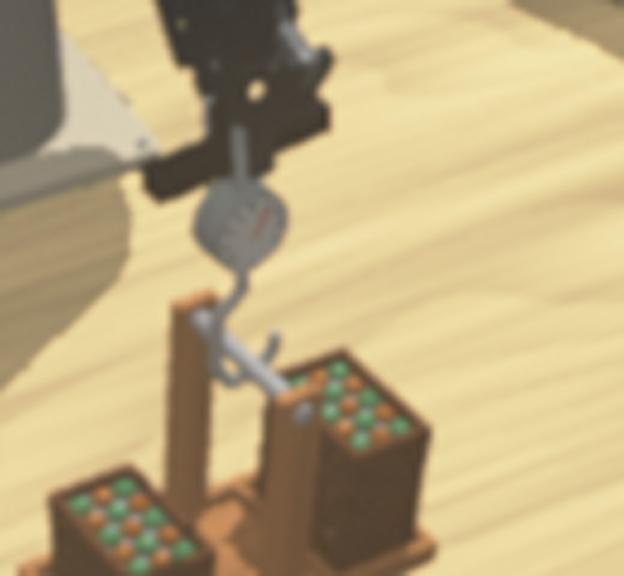

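The carrier hangs free, with stack a up about 21 mm and stack b about 34 mm, a tilt near 5° and end a about 18 mm clear. I hold a little longer, then lower.

Call:
move_arm([
  [[0,0,0],0],
  [[0,0,0],0],
  [[0,0,0],0],
  [[0,0,0],0],
  [[0,0,0],0],
  [[0,0,0],0],
  [[0,0,0],0],
  [[0,0,0],0],
  [[0,0,0],0],
  [[0,0,0],0],
  [[0,0,0],0],
  [[0,0,0],0],
])

```text
time: 47.9
tool_pos: [541.3, -44.9, 280.3]
tcp_rot: [91.6, 89.8, 9.2]
ft_force: [-0.6, -1.0, -9.0]
finger_gap: 18.1
```

Call:
move_arm([
  [[4,0,0],0],
  [[9,0,0],0],
  [[14,0,0],0],
  [[19,0,0],0],
  [[24,0,0],0],
  [[29,0,0],0],
  [[34,0,0],0],
  [[40,0,0],0],
  [[48,0,0],0],
  [[56,0,0],0],
  [[66,0,0],0],
  [[73,0,0],0],
])

```text
time: 49.4
tool_pos: [541.4, -44.8, 206.5]
tcp_rot: [95.8, 89.8, 13.4]
ft_force: [-0.0, 0.3, -1.6]
finger_gap: 18.6
```

Call:
move_arm([
  [[6,0,0],0],
  [[6,0,0],0],
  [[6,0,0],0],
])

```text
time: 49.78
tool_pos: [541.6, -44.8, 200.9]
tcp_rot: [92.9, 89.8, 10.5]
ft_force: [-1.4, 0.1, -0.3]
finger_gap: 18.1
```

```bash
python3 hk.py | tail -33
python3 - <<'E'
from h import *
p,d=snap("top");W=cloud("top",d);blobs(W,11,185,(440,650),(-190,90),60)
E
```

```text
106 10 [549.   9. 107.] [516.   2. 106.] [570.  17. 107.]
114 7 [543. -51. 121.] [539. -61. 119.] [545. -38. 122.]
122 24 [541. -47. 125.] [535. -64. 122.] [546. -33. 130.]
130 7 [544. -64. 133.] [542. -71. 130.] [545. -58. 138.]
138 11 [544. -60. 143.] [538. -70. 141.] [548. -26. 145.]
146 5 [544. -67. 151.] [542. -68. 148.] [546. -64. 153.]
154 11 [539. -60. 159.] [513. -68. 154.] [564. -49. 162.]
162 52 [547. -52. 167.] [512. -69. 162.] [570. -38. 170.]
170 21 [545. -57. 173.] [517. -68. 170.] [566. -45. 178.]
178 4 [543. -55. 179.] [542. -59. 178.] [544. -50. 180.]
186 13 [551. -46. 191.] [548. -59. 186.] [555. -35. 194.]
194 34 [552. -47. 198.] [548. -67. 194.] [557. -26. 202.]
202 44 [549. -52. 206.] [532. -73. 203.] [555. -25. 210.]
210 51 [549. -55. 215.] [530. -72. 211.] [558. -26. 218.]
218 49 [547. -54. 222.] [528. -69. 218.] [555. -28. 226.]
226 63 [545. -51. 230.] [532. -66. 226.] [556. -31. 234.]
234 4 [544. -50. 235.] [538. -52. 234.] [552. -47. 237.]
242 16 [553. -53. 248.] [541. -96. 244.] [559.  -3. 250.]
250 80 [551. -55. 255.] [ 539. -102.  250.] [564.   6. 258.]
258 145 [548. -61. 263.] [ 526. -103.  258.] [565.   6. 266.]
266 74 [546. -60. 268.] [ 526. -101.  266.] [565.   0. 274.]
274 9 [547. -51. 276.] [531. -58. 274.] [563. -41. 276.]
[242. 191.] 329 [540.4 -48.6 113.7  43.8  16.1] med [553.1 -53.3 165.7] z90 174.9
now [541.7 -44.8 201. ] phi 7.6 j [-10.2  -1.8  93.8   0.1  87.7 -17.8] gap 18.4 t 49.825 F [ 0.6  0.  -1.7]
(541.3000000000001, -45.5, np.float64(201.03881428953417), 7.6) -> [-0.  -0.5  0.6] turn 0.0 dist 1.0
[237. 175.] 76 [550.4  59.   67.9  22.4   7.2] med [554.7  59.3  96.6] z90 105.3
[255. 191.] 255 [510.7  -1.5  75.2  64.4 -82. ] med [500.4   5.5  80. ] z90 103.3
[285. 192.] 84 [508.6 -94.7  36.1  32.8   0.8] med [507.9 -92.6  19.9] z90 75.3
```

The readings match those from before the lift, so the carrier is down and the bar is free inside the hook. I back out, rise, and work out the way to the stand.

Call:
move_arm([
  [[0,0,12],0],
  [[0,0,26],0],
  [[0,0,40],0],
  [[0,0,54],0],
  [[0,0,64],0],
  [[0,0,66],0],
  [[-15,0,66],0],
  [[-40,0,66],0],
  [[-65,0,66],0],
  [[-78,0,66],0],
  [[-78,0,66],0],
])

```text
time: 51.25
tool_pos: [550.9, -110.2, 280.7]
tcp_rot: [82.2, 89.6, -0.2]
ft_force: [-0.8, -0.9, -1.5]
finger_gap: 18.3
```

Run:
```python
from h import *
p,d=snap("top");W=cloud("top",d);blobs(W,60,125,(440,650),(-190,90),60);blobs(W,140,185,(450,650),(-110,20),5);blobs(W,140,185,(400,620),(-460,-280),60)
p,d=snap("scene");W=cloud("scene",d);blobs(W,62,120,(440,650),(-190,-60),60)
plan([(487.5,-364.8,276,13.7),(487.5,-364.8,112,13.7)])
```

```text
[246. 182.] 552 [532.4  31.5  90.7  57.4   7.1] med [531.4  31.5  98.4] z90 104.0
[290. 184.] 149 [ 533.8 -107.4   54.6   32.6    7.4] med [ 529.2 -106.2   72.7] z90 78.4
[269. 163.] 54 [577.5 -35.2  39.4  17.9   2.5] med [585.8 -37.7 167. ] z90 173.1
[275. 194.] 26 [492.6 -54.4  18.6  16.8 -44.4] med [492.8 -55.1 170.3] z90 176.3
[376. 193.] 379 [ 496.8 -361.    97.1   83.3  -74.3] med [ 509.9 -351.1  154.8] z90 159.7
[221. 223.] 622 [ 551.  -120.1   96.2   58.1    7.4] med [ 554.1 -121.4   76. ] z90 80.2
now [ 549.9 -110.   278.3] phi 7.6 j [-16.6   0.   84.1   0.1  95.7 -24.2] gap 18.4 t 51.35 F [ 0.2 -0.1 -2.1]
(487.5, -364.8, 276, 13.7) -> [  1.8 -95.6 244.3] turn -6.1 dist 262.0
(487.5, -364.8, 112, 13.7) -> [165.8 -96.2 244.4] turn -6.1 dist 311.0
```

Call:
move_arm([
  [[0,-7,20],-1],
  [[0,-20,54],-3],
  [[0,-36,95],-5],
  [[0,-54,140],-7],
  [[0,-72,184],-7],
  [[0,-86,220],-7],
  [[0,-94,243],-7],
  [[0,-94,243],-7],
  [[0,-94,243],-7],
])

```text
time: 52.48
tool_pos: [489.2, -362.4, 277.3]
tcp_rot: [109.5, 89.8, 34.1]
ft_force: [0.1, -0.3, -1.6]
finger_gap: 18.6
```

Run:
```python
from h import *
p,d=snap("scene");W=cloud("scene",d);s=r.sense()["tool_pos"]
P=W[(abs(W[...,0]-s[0])<40)&(abs(W[...,1]-s[1])<80)&(W[...,2]<s[2]+75)&(W[...,2]>190)]
q=P[(P[:,2]>s[2]+48)];print("handle",rect(q))
q=P[P[:,2]<s[2]+30];print("housing+hook",rect(q),q[:,2].min())
plan([(489.5,-363.8,113,14.5)])
```

```text
handle [ 493.9 -364.3  109.8   41.2  -81.2]
housing+hook [ 488.7 -365.2   47.6   30.4  -77.1] 193.6827053653892
now [ 489.4 -362.2  277.6] phi 14.7 j [-41.5   7.7  76.2   0.2  96.1 -56.1] gap 18.4 t 52.525 F [ 0.6 -1.  -1.8]
(489.5, -363.8, 113, 14.5) -> [164.6  -0.9   1.7] turn 0.2 dist 165.0
```

Call:
move_arm([
  [[15,-1,2],0],
  [[40,-1,2],0],
  [[70,-1,2],0],
  [[100,-1,2],0],
  [[125,-1,2],0],
  [[143,-1,2],0],
  [[154,-1,2],0],
  [[160,-1,2],0],
  [[163,-1,2],0],
  [[163,-1,2],0],
  [[163,-1,2],0],
])

```text
time: 53.9
tool_pos: [489.8, -364.5, 115.3]
tcp_rot: [88.4, 89.7, 13.1]
ft_force: [-0.1, -0.6, -1.1]
finger_gap: 18.3
```

Run:
```python
from h import *
plan([(489.5,-363.8,112,14.5)])
p,d=snap("scene");W=cloud("scene",d)
for n,z0 in(("handle",163),):
    blobs(W,162,190,(400,620),(-460,-280),30);blobs(W,140,162,(400,620),(-460,-280),30)
```

```text
now [ 489.8 -364.5  115.3] phi 14.7 j [-41.6  11.5  88.8   0.2  79.5 -56.3] gap 18.3 t 53.9 F [-0.1 -0.6 -1.1]
(489.5, -363.8, 112, 14.5) -> [ 3.3 -0.2 -0.7] turn 0.2 dist 3.0
[117. 215.] 372 [ 488.6 -367.2  108.3   52.5   89. ] med [ 499.9 -379.2  178. ] z90 182.0
[127. 225.] 490 [ 508.1 -360.9   96.7   61.8  -74.2] med [ 524.5 -361.3  156.4] z90 160.1
```

Call:
move_arm([
  [[2,0,0],0],
  [[3,0,0],0],
  [[3,0,0],0],
])

```text
time: 54.32
tool_pos: [489.7, -364.4, 112.1]
tcp_rot: [91.4, 89.8, 16.1]
ft_force: [0.1, -0.8, -2.1]
finger_gap: 18.8
```

Call:
move_arm([
  [[0,0,0],0],
  [[0,0,0],0],
  [[0,0,0],0],
  [[0,0,0],0],
  [[-5,0,0],0],
  [[-15,0,0],0],
  [[-40,0,0],0],
  [[-80,0,0],0],
  [[-130,0,0],0],
  [[-130,0,0],0],
], jaw=-0.2)

```text
time: 55.58
tool_pos: [491.5, -366.5, 249.3]
tcp_rot: [49.4, 89.2, -25.9]
ft_force: [0.7, -0.1, -0.5]
finger_gap: 34.4
```

Call:
move_arm([
  [[0,0,60],0],
  [[0,0,120],0],
  [[0,0,160],0],
  [[0,0,160],0],
])

```text
time: 56.08
tool_pos: [531.0, -523.4, 247.0]
tcp_rot: [56.7, 89.4, -18.8]
ft_force: [-0.3, 0.1, -1.1]
finger_gap: 34.5
```

Run:
```python
from h import *
plan([])
for c in("top","scene"):
    p,d=snap(c);W=cloud(c,d);print(c)
    blobs(W,162,190,(400,620),(-460,-280),30);blobs(W,140,162,(400,620),(-460,-280),30)
    blobs(W,11,185,(440,650),(-190,90),60);blobs(W,60,95,(440,650),(-190,-60),60);blobs(W,85,125,(440,650),(-20,90),60)
    blobs(W,12,200,(640,850),(-450,-150),60);blobs(W,12,60,(280,400),(-250,-100),60);blobs(W,20,200,(600,760),(270,450),60)
```

```text
now [ 531.  -523.4  247. ] phi 14.5 j [-48.7  29.8  52.4   0.3  97.2 -63.2] gap 34.5 t 56.075 F [-0.3  0.1 -1.1]
top
[379. 198.] 252 [ 491.7 -364.   110.1   20.   -74.8] med [ 491.1 -362.2  172.5] z90 176.7
[374. 187.] 220 [ 518.7 -354.8   96.5   37.9  -74.2] med [ 525.8 -350.8  155. ] z90 158.4
[393. 202.] 40 [ 480.2 -408.6   22.9   12.8   19.1] med [ 480.6 -407.7  154.5] z90 159.8
[366. 209.] 40 [ 457.6 -328.8   25.5   14.    18.2] med [ 457.5 -328.2  154.6] z90 160.3
[270. 180.] 1873 [546.5 -44.  226.7 126.2 -81.4] med [540.  -45.4  74.8] z90 159.4
[293. 177.] 518 [ 553.2 -116.7   90.3   56.3    7. ] med [ 552.7 -116.4   72.7] z90 78.7
[246. 181.] 529 [532.6  32.1  90.3  56.4   5.7] med [532.8  32.2  99. ] z90 104.6
[328. 121.] 1059 [ 744.3 -226.4  120.6  119.9   46. ] med [ 744.7 -226.8   22.6] z90 36.5
[380. 141.] 138 [ 676.4 -390.8   46.5   45.3  -88.2] med [ 679.1 -398.4   41.6] z90 60.4
[308. 245.] 432 [ 344.2 -174.9  115.7   41.3  -27.2] med [ 338.9 -172.    26. ] z90 36.1
[145. 133.] 1106 [676.6 352.5 108.6 106.3 -54.4] med [669.6 343.3 111.5] z90 153.3
scene
[119. 215.] 395 [ 490.  -367.   109.6   23.8  -75.1] med [ 494.2 -369.8  175. ] z90 178.0
[127. 225.] 474 [ 508.3 -360.1   98.3   62.3  -74.8] med [ 525.5 -360.9  156.2] z90 159.8
[242. 215.] 3565 [540.1 -48.  228.9 118.7 -82.2] med [565.4 -51.8  72.6] z90 135.0
[221. 223.] 646 [ 550.4 -120.8   95.8   59.6    6.3] med [ 555.1 -122.    75.8] z90 80.3
[265. 194.] 548 [530.9  29.3  94.9  59.7   5.5] med [541.   28.6 101.9] z90 106.4
[215. 301.] 1852 [ 744.7 -232.4  121.6  120.8    7.8] med [ 745.7 -232.5   27.6] z90 38.6
[141. 302.] 443 [ 671.9 -395.5   51.2   45.9   13. ] med [ 666.4 -395.    43.6] z90 62.5
[175. 197.] 454 [ 342.4 -178.9  124.    41.5  -27.3] med [ 344.3 -179.2   27.2] z90 38.7
[385. 189.] 1479 [686.7 348.5 121.5  95.9  47.8] med [691.5 328.  107.8] z90 154.1
```

```bash
python3 -c "
from bench import r
print(r.hand_in())"
```

```text
the job is handed in; nothing more can be done
None
```

The job is done and handed in at about 56 s of the 210 s allowed; the hand-in reports no verdict.

**What I did**
- **Packing:** both deep boxes are in the pockets. One flat lies on the −y side and two on the +y side.
- **Weighing:** I hooked the bar from the −y side and lifted by the scale alone, holding for about 3 s. The carrier hung about 28 mm clear at its middle with a tilt near 5°, so its lower end was about 18 mm clear by estimate. I then set it down, unhooked it and hung the scale back on the stand.

**Last checks** (from both cameras' depth; top-view figures)
- **Boxes:** the top flats are within about 3 mm of the pocket centres, nearly square to the carrier.
- **Scale:** the handle is about 2 mm from the middle of the seat, level across both prongs.
- **Bystanders:** the ashtray, shot glass, doorstop and jug read within a few millimetres of where they started.

**What failed or disagreed**
- **Height reading:** the reported TCP height was about 40 mm lower than the real fingertips. The first grasp closed on nothing; I found the offset by touching the table and corrected for it.
- **Carrier shift:** the carrier moved 3–4 mm while I placed a flat box, and I re-measured it before going on.
- **Carrier outline:** the last top view gave a 126 mm wide outline centred 5 mm off in x, against 115 mm before. The scene view and the stack positions put it in place.
- **No picture of the set-down:** the viewer limit was reached, so the checks after lowering rest on depth measurements only.

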